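# Level the glueing plate and lay up the pot cores on it

## Task

Make the glueing plate ready and lay up the inductor cores on it. First, with the plate still empty, turn its foot screws until the bubble stands inside the ring of the round level; then stand every bottom core half, mouth up, wholly on the dark mat, and close as many of them as there are top halves by laying each top half mouth-down on a bottom half of its own, rim squarely on rim. The plate must still be level at the end and the loupe and the solder spool left where they are.

Things in the scene. Friction and masses are not known exactly. Their poses are not given: they have to be found in the camera images.
- vial (a point): Centre of the top of the round bubble level (black housing 66 mm across, green-tinted window, 10.5 mm high) that is fixed near the far left corner of the plate, 77 mm beyond and 90 mm left of the plate's middle. A thin black ring of 10.5 mm inner radius is marked round this point.
- bubble_mid (a point): Centre of the pale bubble (14 mm across) in that level. It moves towards the high side of the plate, 1.0 mm for every 0.001 rad of tilt (up to 21 mm), settling in about half a second. It is wholly inside the ring when it is within 3.5 mm of point vial.
- stage: The levelling stage, fixed on the bench: a grey metal plate 245 (x) by 275 (y) by 12 mm, its top 46 mm above the bench, on three foot screws whose feet stay in place, each 200 mm from the line through the other two; turning one tilts the plate about that line. Origin on the bench under the plate's middle, x away from the robot, y left.
- mat (a point): Centre of the top of the thin dark mat on the plate, 48 mm above the bench and 15 mm nearer than the plate's middle; 90 mm across (x) by 230 mm along (y); axes as the plate's. Right of the plate, near world (0.50, -0.25), stands a fixed pot of pencils some 0.2 m tall; the bench left of the plate is free as far as y = 0.45.
- grip_left (a point): Centre of the near left black knurled foot-screw knob (round, 30 mm across, 22 mm high, upright axis, its centre 76 mm above the bench, 30 mm above the plate's top), at x = -95, y = +115.5 mm in the stage's frame. It turns about the upright axis and does not rise or fall; take it from above, any yaw.
- grip_right (a point): Centre of the near right black knurled foot-screw knob (round, 30 mm across, 22 mm high, upright axis, its centre 76 mm above the bench, 30 mm above the plate's top), at x = -95, y = -115.5 mm in the stage's frame. It turns about the upright axis and does not rise or fall; take it from above, any yaw.
- grip_rear (a point): Centre of the far black knurled foot-screw knob (round, 30 mm across, 22 mm high, upright axis, its centre 76 mm above the bench, 30 mm above the plate's top), at x = +105, y = 0 mm in the stage's frame. It turns about the upright axis and does not rise or fall; take it from above, any yaw.
- screw_left (a joint): Angle of the near left foot screw in rad, growing as the knob turns clockwise seen from above. Clockwise raises the plate at this screw by 0.48 mm a radian (3 mm a turn), anticlockwise lowers it; 0.05 N m of friction, stays where it is left; range -7 to 7, starts within +-4.
- screw_right (a joint): Angle of the near right foot screw in rad, growing as the knob turns clockwise seen from above. Clockwise raises the plate at this screw by 0.48 mm a radian (3 mm a turn), anticlockwise lowers it; 0.05 N m of friction, stays where it is left; range -7 to 7, starts within +-4.
- screw_rear (a joint): Angle of the far foot screw in rad, growing as the knob turns clockwise seen from above. Clockwise raises the plate at this screw by 0.48 mm a radian (3 mm a turn), anticlockwise lowers it; 0.05 N m of friction, stays where it is left; range -7 to 7, starts within +-4.
- loupe: Small black eye loupe, 35 mm across, 26 mm high, standing on the bench; leave it alone. Origin under its centre.
- solder_spool: Blue spool of solder wire, 54 mm across, 38 mm high, standing on the bench; leave it alone. Origin under its centre.
- bottom_1_mid (a point): Centre, half-way up, of a bottom core half: a round dark grey ferrite cup 48 mm across and 20 mm high (wall 4.5 mm, floor 5 mm, centre post), about 110 g, open upwards, with a copper coil inside below the rim. z points up while it stands mouth up. It starts on the bench beside the plate. All three are always there and are alike.
- bottom_2_mid (a point): Centre, half-way up, of a bottom core half: a round dark grey ferrite cup 48 mm across and 20 mm high (wall 4.5 mm, floor 5 mm, centre post), about 110 g, open upwards, with a copper coil inside below the rim. z points up while it stands mouth up. It starts on the bench beside the plate. All three are always there and are alike.
- bottom_3_mid (a point): Centre, half-way up, of a bottom core half: a round dark grey ferrite cup 48 mm across and 20 mm high (wall 4.5 mm, floor 5 mm, centre post), about 110 g, open upwards, with a copper coil inside below the rim. z points up while it stands mouth up. It starts on the bench beside the plate. All three are always there and are alike.
- top_1_mid (a point): Centre, half-way up, of a top core half: the same ferrite cup, 48 mm across and 20 mm high, without a coil and lying mouth-down, so that its plain round floor is seen from above. z points up while it lies mouth-down. It starts on the bench beside the plate; one to three of them are there. It fits any bottom half: closed, its centre is 20 mm above the bottom half's.
- top_2_mid (a point): Centre, half-way up, of a top core half: the same ferrite cup, 48 mm across and 20 mm high, without a coil and lying mouth-down, so that its plain round floor is seen from above. z points up while it lies mouth-down. It starts on the bench beside the plate; one to three of them are there. It fits any bottom half: closed, its centre is 20 mm above the bottom half's.
- top_3_mid (a point): Centre, half-way up, of a top core half: the same ferrite cup, 48 mm across and 20 mm high, without a coil and lying mouth-down, so that its plain round floor is seen from above. z points up while it lies mouth-down. It starts on the bench beside the plate; one to three of them are there. It fits any bottom half: closed, its centre is 20 mm above the bottom half's.

How it is judged:
By the outcome, as a careful person would: the job done as asked, in the order asked, and still so for the second after the job is handed in, with the robot touching nothing.
Of top_1, top_2, top_3 only 1 to 3 are there at a start; the rules pass over those that are not, and their reading is None.
At some moment in a run one of bottom_1, bottom_2, bottom_3, top_1, top_2, top_3 may be knocked a few centimetres aside while the robot is not near it.
Once in a run the grip may slacken for a moment while it holds something.
It also fails if it takes over 210 s, if anything falls off the work surface, if the arm or the gripper's body presses on something with over 40 N, if the wrist force passes 120 N, or if a joint passes its speed limit or range.

## Robot

A 6-joint arm with a two-finger parallel gripper is mounted at the origin on a cart in front of the work surface, level with it; the furniture and walls round the work are solid. World frame = base frame: x ahead of the robot, y to its left, z up, the work surface at z = 0. Lengths are in m, angles in rad, forces in N, time in s.
With the tool pointing down it reaches from about 0.325 to 0.85 m from the base axis. Payload 4.4 kg.
Tool frame: the origin (TCP) lies at the centre of the arm's flange, where the gripper is bolted on; the fingertips stand 199 mm ahead of it and the grasp point (between the pads) lies 180 mm ahead of it; z points along the fingers, y is the line along which they close (so a half turn about z gives the same grasp; the last joint's range is limited). The gripper opens to 94 mm and grips with 3 to 60 N. Pads are 16 mm wide; open, the fingers measure 119 mm over their backs; the gripper's body (75 mm by 177 mm) begins 78 mm behind the grasp point.
Start: joints at [-1.498, 0.207, 1.542, -0, 1.393, -0.15], TCP at [0.128, -0.561, 0.405] pointing down, gripper open.
Joint ranges: [-2.73, 2.73], [-0.86, 2.22], [0.23, 2.46], [-1.11, 4.25], [0.08, 2.63], [-2.82, 2.82]. Speed limits (rad/s): [2.79, 2.79, 3.14, 3.14, 3.14, 3.14].

## Interface

Orientations are given as a 3x3 rotation matrix whose columns are the frame's x, y, z axes.
In Python, from plant import r gives the robot as it stands. The module is installed in compiled form; this text tells all that it offers.
- The arm moves only by the tool servo_tool, never from a script. Its argument "motion" is a list of rows, each an object with "claw": the closure, from 0 (fully open) to 1 (shut); "offset": the shift along the tool's x, y, z in units of 0.8 m (1.0 is 0.8 m), a list of three; "delta_rot": the turn, a rotation vector about the tool's x, y, z in units of 90 degrees (1.0 is 90 degrees), a list of three. In form: [{"claw": claw, "offset": [tx, ty, tz], "delta_rot": [wx, wy, wz]}, ...]. A call has exactly 5 rows; each row is the pose to reach, as a shift and turn from the pose commanded when the call began, along the tool's axes at that moment; what a row does not reach only later rows make up. A row lasts 1/12 s, in which the tool goes at most 41.7 mm and 7.16 degrees, less where a joint would pass 70% of its speed; a pose out of reach is approached as far as the arm can. A call with a number of a shift or a turn outside -1 to 1 is refused whole. A call with a gripper value outside its range is refused whole. The fingers move at their own pace and stop on an object; "newtons" is the grip in N (left out, the last holds). Time passes only in rows, so rows that repeat a pose let the fingers close, or fill a call up. It gives the time, the measured TCP pose, the force, the opening and the grip force at its end, in the units of the state.
- r.state(): the state, without advancing time (a new reading comes with each control period).
- r.capture(name): name is "scene" or "side" or "wrist"; returns (picture, depth): 384x512x3 uint8, blue, green, red; 384x512 float32, m along the optical axis (not along the pixel's ray), 0 where there is no reading.
- r.camera_info(name): a dict with "fx", "fy", "cx", "cy" (pixels), "dist_coeffs" ([k1, k2, p1, p2, k3] as OpenCV has them; the pictures are not rectified), "origin" and "orientation" of the camera in the world; the wrist camera has in their place "tool_from_camera" (4x4, takes a point from camera to tool coordinates, whose origin is the TCP and whose axes are the flange's). Camera axes: x right, y down, z forward; pixel columns grow to the right and rows downward; lengths in m; the calibration is good to about 2 mm. A picture is of the moment at which its call begins: read the wrist's pose just before it. camera_info takes no time and is no camera call.
- r.sign_off(): hands the job in; it is judged then, once.
Trained networks look in the newest picture that a camera, given by its name, has taken for a name from the list of things; names that differ only in an ending like _2 or _b are one class to them, and where a whole thing is asked for, a point or a joint stands for the part that bears it (a point fixed in the world has none). Each returns a list of dicts, best first, with "p" (0 to 1); they miss things now and then, are a little off and sometimes report something else, mostly with a low value. They report only what shows in the picture. A call takes as long as a camera call.
- r.look_for(label, camera): "point" ([row, column] in pixels, amid what is visible of it).
- r.masks_of(label, camera): "region" (384x512 bool, what is visible of it) and "point" ([row, column] in pixels, amid what is visible of it).
- r.mark_of(label, camera): "point" ([row, column] in pixels: a listed point, or the origin of a listed thing).
The state is a dict: "time": time; "joints": joint angles; "dq": joint speeds; "joint_torque": joint torques, N m; "position": TCP position; "ee_rot": TCP orientation; "wrist_force": force on the tool from outside, world axes, zero at the start; "moment": the same for the moment, N m; "opening": finger opening in m; "gripper_force": force on a finger pad.
Only numpy, scipy, OpenCV 4.12 (cv2) and the standard library are available. Lean on these libraries where they do the work, as an engineer would, in place of code of your own. Each camera call takes 0.05 s, during which the arm holds its last target. There are 200 camera calls.

## Working session

There is one attempt and no reset: what is moved stays moved. The work goes in short steps, Python scripts to look and compute and a tool call to move; the robot and the scene stay as the last step left them, time stands still between calls to the robot, and variables do not carry over. Pictures are saved under pics/ and viewed, at most 14 in all, crops included, and the job is handed in when it is done.

Besides the shell and the picture viewer there is one more tool, called after "Emit:" in YAML: its name, and indented under it one key for each argument. servo_tool: Moves the arm, as the interface text tells. Shifts and turns lie within -1 to 1; 1 stands for 0.8 m of shift or 90 degrees of turn. Its arguments: {"type":"object","properties":{"motion":{"type":"array"},"newtons":{"type":"number"}},"required":["motion"]}

```bash
mkdir -p pics; cat > h.py <<'E'
from plant import r
import numpy as np, cv2
def cam(n):
    i=r.camera_info(n); K=np.array([[i['fx'],0,i['cx']],[0,i['fy'],i['cy']],[0,0,1.]]); D=np.array(i['dist_coeffs'],float)
    if n=='wrist':
        s=r.state(); T=np.eye(4); T[:3,:3]=s['ee_rot']; T[:3,3]=s['position']; T=T@np.array(i['tool_from_camera']); return K,D,T[:3,3],T[:3,:3]
    return K,D,np.array(i['origin']),np.array(i['orientation'])
def ray(c,p):
    K,D,o,R=c; u=cv2.undistortPoints(np.array([[[p[1],p[0]]]],float),K,D)[0,0]; return o,R@np.array([u[0],u[1],1.])
def at_z(c,p,z):
    o,d=ray(c,p); return o+d*(z-o[2])/d[2]
def at_depth(c,p,depth):
    o,d=ray(c,p); v=depth[max(0,int(p[0])-1):int(p[0])+2,max(0,int(p[1])-1):int(p[1])+2]; v=v[v>0]
    return o+d*np.median(v) if v.size else None
def proj(c,X):
    K,D,o,R=c; rv=cv2.Rodrigues(R.T)[0]; q=cv2.projectPoints(np.array([X],float),rv,-R.T@o,K,D)[0][0,0]; return q[::-1]
def tri(a,b):
    (o1,d1),(o2,d2)=a,b; A=np.stack([d1,-d2],1); t=np.linalg.lstsq(A,o2-o1,rcond=None)[0]
    p,q=o1+d1*t[0],o2+d2*t[1]; return (p+q)/2,np.linalg.norm(p-q)
f=lambda v:np.round(np.array(v,float),4).tolist()
E
cat > a.py <<'E'
from h import *
for n in ['scene','side']:
    im,d=r.capture(n); cv2.imwrite(f'pics/{n}0.png',im); c=cam(n); print(n,f(c[2]),f(c[3][:,2]))
    for l in ['vial','bubble_mid','stage','mat','grip_left','bottom_1_mid','top_1_mid','loupe','solder_spool']:
        for x in r.mark_of(l,n):
            if x['p']>.3:
                p=at_depth(c,x['point'],d); print(l,round(x['p'],2),f(x['point']),None if p is None else f(p))
s=r.state(); print({k:(f(v) if np.ndim(v)<2 else f(v)) for k,v in s.items()})
i=r.camera_info('wrist'); print(f(i['tool_from_camera']),i['fx'])
E
python3 a.py
```

```text
scene [-0.3189, 0.6565, 0.7596] [0.6572, -0.5061, -0.5585]
vial 0.98 [187.8, 200.0] [0.6357, 0.0964, 0.0514]
stage 0.86 [204.8, 239.5] [0.4985, 0.0465, 0.0432]
mat 0.57 [194.4, 241.4] [0.5394, 0.0086, 0.0431]
grip_left 0.71 [214.0, 225.2] [0.4478, 0.1329, 0.0775]
top_1_mid 0.55 [271.7, 186.8] [0.3737, 0.3041, 0.018]
loupe 0.53 [264.0, 233.4] [0.3365, 0.1874, 0.0068]
solder_spool 0.79 [253.2, 118.3] [0.5578, 0.4103, 0.0037]
side [0.0052, -1.1802, 0.9187] [0.3137, 0.7862, -0.5324]
vial 0.81 [187.4, 291.6] [0.6226, 0.0944, 0.059]
stage 0.94 [212.8, 286.3] [0.5388, -0.0422, 0.0494]
mat 0.69 [204.5, 280.9] [0.5426, 0.0143, 0.0492]
grip_left 0.49 [185.6, 252.6] [0.4719, 0.1191, 0.0878]
bottom_1_mid 0.6 [273.6, 264.5] [0.3648, -0.2678, 0.0119]
solder_spool 0.62 [167.0, 251.4] [0.5653, 0.389, 0.0119]
{'time': 1.0, 'joints': [-1.4975, 0.2066, 1.5415, 0.0, 1.3935, -0.1505], 'dq': [0.0009, -0.0002, -0.0004, -0.0025, 0.0002, -0.0003], 'joint_torque': [0.0001, -37.0892, -28.1771, 0.07, 0.0274, -0.0], 'position': [0.1276, -0.5607, 0.4047], 'ee_rot': [[0.9751, 0.2219, 0.0], [0.2219, -0.9751, -0.0001], [0.0, 0.0001, -1.0]], 'wrist_force': [-0.2034, -0.0235, -0.1114], 'moment': [-0.0265, -0.0143, -0.0322], 'gripper_force': 0.0, 'opening': 0.0941}
[[0.0004, -0.9579, -0.2872, 0.0837], [1.0, 0.0003, 0.0005, -0.0], [-0.0004, -0.2872, 0.9579, 0.0193], [0.0, 0.0, 0.0, 1.0]] 321.28955049524757
```

View pics/scene0.png

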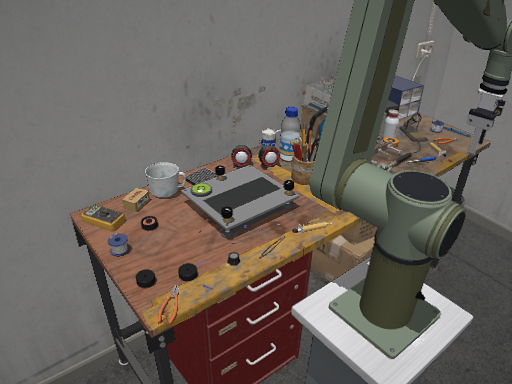

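View pics/side0.png

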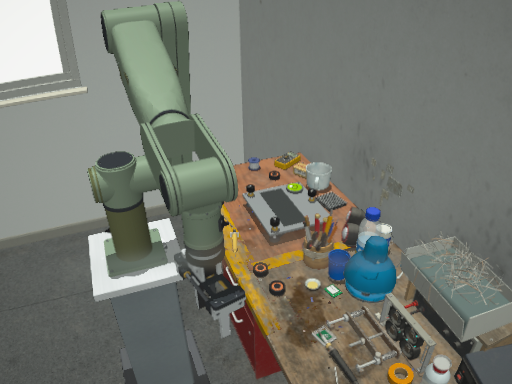

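```bash
cat > b.py <<'E'
from h import *
a,b=cam('scene'),cam('side')
P={'kl':((213,227),(189,250)),'kr':((185,289),(222,275)),'krear':((171,220),(193,312)),'vial':((188,200),(187.5,294))}
for k,(p,q) in P.items():
    X,e=tri(ray(a,p),ray(b,q)); print(k,f(X),round(e,4))
for k,p in {'t1':(277,146),'t2':(271,188),'b1':(222,149),'loupe':(258,233),'spool':(243,118)}.items(): print(k,f(at_z(a,p,.015)))
for k,p in {'b1':(174,275),'b2':(268,260),'b3':(286,277)}.items(): print(k,f(at_z(b,p,.018)))
E
python3 b.py
```

```text
kl [0.4597, 0.1208, 0.0718] 0.0062
kr [0.4628, -0.1123, 0.0734] 0.0073
krear [0.6619, 0.0054, 0.0714] 0.0087
vial [0.6342, 0.0979, 0.053] 0.0018
t1 [0.4205, 0.3942, 0.015]
t2 [0.3768, 0.2989, 0.015]
b1 [0.6189, 0.2851, 0.015]
loupe [0.3483, 0.18, 0.015]
spool [0.5845, 0.3974, 0.015]
b1 [0.6329, 0.2817, 0.018]
b2 [0.3589, -0.2451, 0.018]
b3 [0.3766, -0.3378, 0.018]
```

Emit:
servo_tool:
  motion:
    - {"claw":0,"offset":[0.03,-0.025,-0.03],"delta_rot":[0,0,0]}
    - {"claw":0,"offset":[0.06,-0.05,-0.06],"delta_rot":[0,0,0]}
    - {"claw":0,"offset":[0.09,-0.075,-0.09],"delta_rot":[0,0,0]}
    - {"claw":0,"offset":[0.12,-0.1,-0.11],"delta_rot":[0,0,0]}
    - {"claw":0,"offset":[0.15,-0.125,-0.12],"delta_rot":[0,0,0]}
  newtons: 30

```text
time: 1.42
position: [0.2231, -0.4357, 0.5038]
ee_rot: [[0.975, 0.221, 0.002], [0.221, -0.975, -0.005], [0.001, 0.005, -1.0]]
wrist_force: [1.2, 0.0, -0.2]
opening: 0.0944
gripper_force: 0.0
```

Emit:
servo_tool:
  motion:
    - {"claw":0,"offset":[0.036,-0.03,0],"delta_rot":[0,0,0]}
    - {"claw":0,"offset":[0.072,-0.06,0],"delta_rot":[0,0,0]}
    - {"claw":0,"offset":[0.108,-0.09,0],"delta_rot":[0,0,0]}
    - {"claw":0,"offset":[0.144,-0.12,0],"delta_rot":[0,0,0]}
    - {"claw":0,"offset":[0.18,-0.15,0],"delta_rot":[0,0,0]}

```text
time: 1.83
position: [0.3368, -0.2859, 0.5009]
ee_rot: [[0.975, 0.221, 0.001], [0.221, -0.975, -0.001], [0.0, 0.001, -1.0]]
wrist_force: [0.8, -1.0, 0.1]
opening: 0.0937
gripper_force: 0.0
```

Emit:
servo_tool:
  motion:
    - {"claw":0,"offset":[0.036,-0.03,0],"delta_rot":[0,0,0]}
    - {"claw":0,"offset":[0.072,-0.06,0],"delta_rot":[0,0,0]}
    - {"claw":0,"offset":[0.108,-0.09,0],"delta_rot":[0,0,0]}
    - {"claw":0,"offset":[0.144,-0.12,0],"delta_rot":[0,0,0]}
    - {"claw":0,"offset":[0.18,-0.15,0],"delta_rot":[0,0,0]}

```text
time: 2.25
position: [0.4507, -0.1368, 0.501]
ee_rot: [[0.975, 0.222, 0.001], [0.222, -0.975, -0.001], [0.001, 0.001, -1.0]]
wrist_force: [-0.0, -0.7, -0.4]
opening: 0.0942
gripper_force: 0.0
```

Emit:
servo_tool:
  motion:
    - {"claw":0,"offset":[0.036,-0.03,0],"delta_rot":[0,0,0.05]}
    - {"claw":0,"offset":[0.072,-0.06,0],"delta_rot":[0,0,0.1]}
    - {"claw":0,"offset":[0.108,-0.09,0],"delta_rot":[0,0,0.142]}
    - {"claw":0,"offset":[0.144,-0.12,0],"delta_rot":[0,0,0.142]}
    - {"claw":0,"offset":[0.17,-0.146,0],"delta_rot":[0,0,0.142]}

```text
time: 2.67
position: [0.5579, 0.0078, 0.5006]
ee_rot: [[1.0, 0.002, 0.001], [0.002, -1.0, 0.0], [0.001, -0.0, -1.0]]
wrist_force: [-0.2, -0.1, -0.2]
opening: 0.0941
gripper_force: 0.0
```

```bash
cat > c.py <<'E'
from h import *
c=cam('wrist'); im,d=r.capture('wrist'); cv2.imwrite('pics/w1.png',im)
for l,z in [('vial',.0565),('bubble_mid',.0565),('mat',.048),('grip_left',.087)]:
    for x in r.mark_of(l,'wrist'):
        if x['p']>.3: 
            p=at_depth(c,x['point'],d); print(l,round(x['p'],2),f(x['point']),f(at_z(c,x['point'],z)),None if p is None else f(p))
E
python3 c.py
```

```text
vial 0.61 [102.1, 183.0] [0.6334, 0.0989, 0.0565] [0.6334, 0.0989, 0.0568]
bubble_mid 0.59 [109.5, 176.3] [0.6241, 0.1082, 0.0565] [0.6242, 0.108, 0.057]
mat 0.68 [169.5, 251.3] [0.5427, 0.0111, 0.048] [0.5426, 0.0111, 0.0474]
grip_left 0.61 [231.5, 171.6] [0.4664, 0.1176, 0.087] [0.5655, 0.0555, 0.3101]
```

View pics/w1.png

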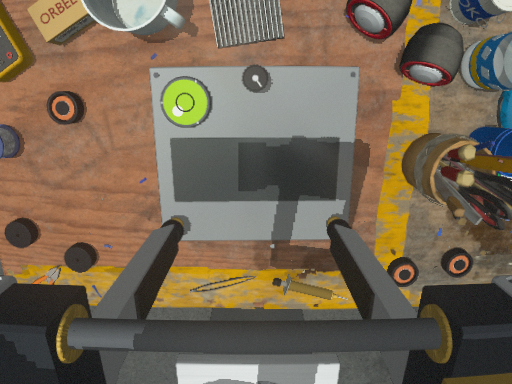

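```bash
cat > d.py <<'E'
from h import *
import sys
def bubble(im,c,guess):
    h,w=int(guess[0]),int(guess[1]); hsv=cv2.cvtColor(im,cv2.COLOR_BGR2HSV); s=32
    sub=hsv[h-s:h+s,w-s:w+s]; g=((sub[...,0]>28)&(sub[...,0]<50)&(sub[...,2]>90)).astype(np.uint8)
    n,lab,st,ce=cv2.connectedComponentsWithStats(g); k=1+np.argmax(st[1:,4])
    hull=cv2.convexHull(cv2.findContours((lab==k).astype(np.uint8),0,1)[0][0]); (gx,gy),_,_=cv2.fitEllipse(hull)
    m=np.zeros_like(g); cv2.fillConvexPoly(m,hull,1); m=cv2.erode(m,np.ones((3,3)))
    b=((sub[...,1]<130)&(sub[...,2]>150)&(m>0)).astype(np.uint8); n,lab,st,ce=cv2.connectedComponentsWithStats(b)
    k=1+np.argmax(st[1:,4]); bx,by=ce[k]
    V=at_z(c,(gy+h-s,gx+w-s),.0565); B=at_z(c,(by+h-s,bx+w-s),.0565)
    print('green',f((gy+h-s,gx+w-s)),'bub',f((by+h-s,bx+w-s)),st[k,4],'vial',f(V),'err mm',f((B-V)*1e3)); return V,B
if __name__=='__main__':
    im=cv2.imread('pics/w1.png'); c=cam('wrist')
    bubble(im,c,(102,184))
    for k,p,z in [('rear',(78,257),.087),('t1',(233,22),.02),('t2',(256.5,81),.02),('b1',(107,65.5),.02),('b2',(271.5,402.5),.02),('b3',(262,456.5),.02),('c_fl',(69,151),.046),('c_fr',(69,358),.046)]: print(k,f(at_z(c,p,z)))
    cv2.imwrite('pics/w1c.png',cv2.resize(im[65:145,140:280],None,fx=5,fy=5,interpolation=cv2.INTER_CUBIC))
E
python3 d.py
```

```text
green [101.4941, 184.5175] bub [111.525, 176.4875] 80 vial [0.6322, 0.0939, 0.0565] err mm [-12.5744, 11.1361, 0.0]
rear [0.6593, 0.0012, 0.087]
t1 [0.429, 0.3836, 0.02]
t2 [0.3885, 0.2883, 0.02]
b1 [0.6266, 0.2747, 0.02]
b2 [0.3618, -0.2426, 0.02]
b3 [0.3776, -0.3345, 0.02]
c_fl [0.6734, 0.1377, 0.046]
c_fr [0.6739, -0.1298, 0.046]
```

View pics/w1c.png

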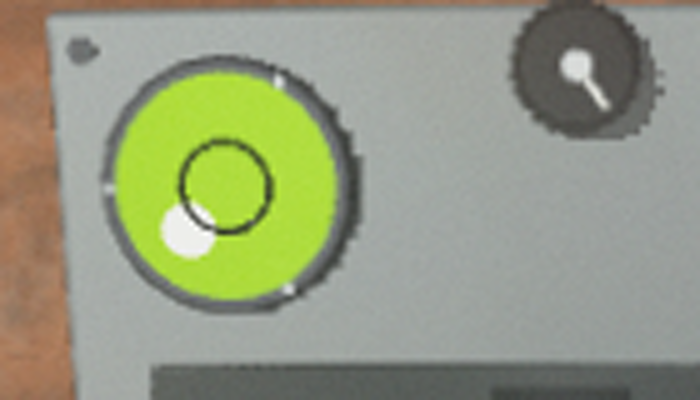

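Emit:
servo_tool:
  motion:
    - {"claw":0,"offset":[-0.025,-0.028,0.03],"delta_rot":[0,0,0]}
    - {"claw":0,"offset":[-0.05,-0.057,0.06],"delta_rot":[0,0,0]}
    - {"claw":0,"offset":[-0.075,-0.085,0.09],"delta_rot":[0,0,0]}
    - {"claw":0,"offset":[-0.1,-0.114,0.12],"delta_rot":[0,0,0]}
    - {"claw":0,"offset":[-0.1225,-0.142,0.15],"delta_rot":[0,0,0]}

```text
time: 3.33
position: [0.4569, 0.1183, 0.3799]
ee_rot: [[1.0, -0.002, 0.001], [-0.002, -1.0, -0.0], [0.001, 0.0, -1.0]]
wrist_force: [1.2, 1.2, -0.2]
opening: 0.0938
gripper_force: 0.0
```

```bash
cat > e.py <<'E'
from h import *
import sys
c=cam('wrist'); im,d=r.capture('wrist'); cv2.imwrite('pics/%s.png'%sys.argv[1],im)
s=r.state(); print('pos',f(s['position']),'j',f(s['joints']),'t',s['time'])
for l,z in zip(sys.argv[2::2],sys.argv[3::2]):
    for x in r.mark_of(l,'wrist'):
        if x['p']>.2:
            p=at_depth(c,x['point'],d); print(l,round(x['p'],2),f(x['point']),f(at_z(c,x['point'],float(z))),None if p is None else f(p))
E
python3 e.py w2 grip_left .076
```

```text
pos [0.4519, 0.121, 0.3738] j [0.0753, 0.0087, 1.8261, 0.0032, 1.3204, 1.6445] t 3.3833
grip_left 0.91 [182.8, 253.1] [0.4632, 0.1186, 0.076] [0.4662, 0.1186, 0.0872]
```

View pics/w2.png

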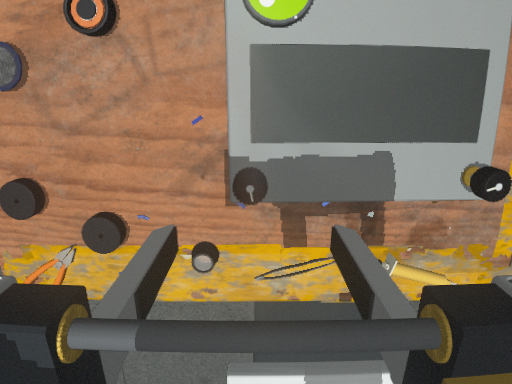

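```bash
python3 e.py w3 grip_left .076 mat .048
```

```text
pos [0.4562, 0.1187, 0.3785] j [0.0708, 0.0093, 1.8152, -0.0005, 1.3221, 1.6402] t 3.4833
grip_left 0.94 [175.6, 252.0] [0.4643, 0.121, 0.076] [0.4671, 0.1209, 0.0871]
mat 0.69 [84.3, 373.6] [0.5447, 0.0087, 0.048] [0.5447, 0.0088, 0.0483]
```

Emit:
servo_tool:
  motion:
    - {"claw":0,"offset":[0.006,0,0],"delta_rot":[0,0,0.078]}
    - {"claw":0,"offset":[0.006,0,0.03],"delta_rot":[0,0,0.156]}
    - {"claw":0,"offset":[0.006,0,0.06],"delta_rot":[0,0,0.234]}
    - {"claw":0,"offset":[0.006,0,0.09],"delta_rot":[0,0,0.312]}
    - {"claw":0,"offset":[0.006,0,0.11],"delta_rot":[0,0,0.39]}
  newtons: 20

```text
time: 4.0
position: [0.4649, 0.1174, 0.2927]
ee_rot: [[0.814, -0.582, 0.002], [-0.582, -0.814, -0.0], [0.002, -0.001, -1.0]]
wrist_force: [-0.6, 0.3, 0.4]
opening: 0.0942
gripper_force: 0.0
```

Emit:
servo_tool:
  motion:
    - {"claw":0,"offset":[0,0,0.022],"delta_rot":[0,0,0.054]}
    - {"claw":0,"offset":[0,0,0.043],"delta_rot":[0,0,0.054]}
    - {"claw":0,"offset":[0,0,0.043],"delta_rot":[0,0,0.054]}
    - {"claw":0,"offset":[0,0,0.043],"delta_rot":[0,0,0.054]}
    - {"claw":0.4,"offset":[0,0,0.043],"delta_rot":[0,0,0.054]}

```text
time: 4.42
position: [0.4651, 0.1183, 0.2601]
ee_rot: [[0.766, -0.643, 0.004], [-0.643, -0.766, 0.0], [0.003, -0.002, -1.0]]
wrist_force: [-0.9, 0.7, -0.0]
opening: 0.0903
gripper_force: 0.0
```

Emit:
servo_tool:
  motion:
    - {"claw":1,"offset":[0,0,0],"delta_rot":[0,0,0]}
    - {"claw":1,"offset":[0,0,0],"delta_rot":[0,0,0]}
    - {"claw":1,"offset":[0,0,0],"delta_rot":[0,0,0]}
    - {"claw":1,"offset":[0,0,0],"delta_rot":[0,0,0]}
    - {"claw":1,"offset":[0,0,0],"delta_rot":[0,0,0]}

```text
time: 4.83
position: [0.4634, 0.1191, 0.2586]
ee_rot: [[0.767, -0.641, 0.001], [-0.641, -0.767, 0.0], [0.0, -0.0, -1.0]]
wrist_force: [0.3, 0.1, -0.2]
opening: 0.0573
gripper_force: 0.0
```

Emit:
servo_tool:
  motion:
    - {"claw":1,"offset":[0,0,0],"delta_rot":[0,0,0]}
    - {"claw":1,"offset":[0,0,0],"delta_rot":[0,0,0]}
    - {"claw":1,"offset":[0,0,0],"delta_rot":[0,0,0]}
    - {"claw":1,"offset":[0,0,0],"delta_rot":[0,0,0]}
    - {"claw":1,"offset":[0,0,0],"delta_rot":[0,0,0]}

```text
time: 5.25
position: [0.4636, 0.1194, 0.2582]
ee_rot: [[0.767, -0.642, 0.001], [-0.642, -0.767, 0.002], [0.0, -0.002, -1.0]]
wrist_force: [1.7, 2.8, -1.5]
opening: 0.0295
gripper_force: 20.0
```

Gripped (29.5 mm), low side force. Turn anticlockwise.

Emit:
servo_tool:
  motion:
    - {"claw":1,"offset":[0,0,0],"delta_rot":[0,0,-0.078]}
    - {"claw":1,"offset":[0,0,0],"delta_rot":[0,0,-0.156]}
    - {"claw":1,"offset":[0,0,0],"delta_rot":[0,0,-0.234]}
    - {"claw":1,"offset":[0,0,0],"delta_rot":[0,0,-0.312]}
    - {"claw":1,"offset":[0,0,0],"delta_rot":[0,0,-0.39]}

```text
time: 5.67
position: [0.464, 0.1205, 0.2583]
ee_rot: [[0.997, -0.079, 0.003], [-0.079, -0.997, 0.005], [0.003, -0.005, -1.0]]
wrist_force: [3.3, 9.9, -5.4]
opening: 0.0298
gripper_force: 20.0
```

Emit:
servo_tool:
  motion:
    - {"claw":1,"offset":[0,0,0],"delta_rot":[0,0,-0.078]}
    - {"claw":1,"offset":[0,0,0],"delta_rot":[0,0,-0.156]}
    - {"claw":1,"offset":[0,0,0],"delta_rot":[0,0,-0.234]}
    - {"claw":1,"offset":[0,0,0],"delta_rot":[0,0,-0.312]}
    - {"claw":1,"offset":[0,0,0],"delta_rot":[0,0,-0.39]}

```text
time: 6.08
position: [0.4637, 0.1217, 0.2583]
ee_rot: [[0.862, 0.508, 0.003], [0.508, -0.862, 0.009], [0.007, -0.006, -1.0]]
wrist_force: [0.9, 16.2, -4.8]
opening: 0.03
gripper_force: 20.0
```

Emit:
servo_tool:
  motion:
    - {"claw":1,"offset":[0,0,0],"delta_rot":[0,0,-0.078]}
    - {"claw":1,"offset":[0,0,0],"delta_rot":[0,0,-0.156]}
    - {"claw":1,"offset":[0,0,0],"delta_rot":[0,0,-0.234]}
    - {"claw":1,"offset":[0,0,0],"delta_rot":[0,0,-0.312]}
    - {"claw":1,"offset":[0,0,0],"delta_rot":[0,0,-0.39]}

```text
time: 6.5
position: [0.4629, 0.1226, 0.2582]
ee_rot: [[0.413, 0.911, -0.001], [0.911, -0.413, 0.011], [0.01, -0.005, -1.0]]
wrist_force: [-1.0, 19.1, 0.6]
opening: 0.0298
gripper_force: 20.0
```

Emit:
servo_tool:
  motion:
    - {"claw":1,"offset":[0,0,0],"delta_rot":[0,0,-0.078]}
    - {"claw":1,"offset":[0,0,0],"delta_rot":[0,0,-0.156]}
    - {"claw":1,"offset":[0,0,0],"delta_rot":[0,0,-0.234]}
    - {"claw":1,"offset":[0,0,0],"delta_rot":[0,0,-0.312]}
    - {"claw":1,"offset":[0,0,0],"delta_rot":[0,0,-0.39]}

```text
time: 6.92
position: [0.4617, 0.1228, 0.2582]
ee_rot: [[-0.186, 0.983, -0.005], [0.983, 0.186, 0.011], [0.012, -0.003, -1.0]]
wrist_force: [-6.0, 18.3, 5.3]
opening: 0.0298
gripper_force: 20.0
```

Emit:
servo_tool:
  motion:
    - {"claw":1,"offset":[0.001,0,0],"delta_rot":[0,0,-0.078]}
    - {"claw":1,"offset":[0.002,0,0],"delta_rot":[0,0,-0.156]}
    - {"claw":1,"offset":[0.003,0,0],"delta_rot":[0,0,-0.234]}
    - {"claw":1,"offset":[0.004,0,0],"delta_rot":[0,0,-0.312]}
    - {"claw":1,"offset":[0.004,0,0],"delta_rot":[0,0,-0.39]}

```text
time: 7.33
position: [0.4606, 0.1237, 0.2581]
ee_rot: [[-0.718, 0.696, -0.008], [0.696, 0.718, 0.003], [0.008, -0.003, -1.0]]
wrist_force: [-10.1, 5.5, 10.4]
opening: 0.0295
gripper_force: 20.0
```

Emit:
servo_tool:
  motion:
    - {"claw":1,"offset":[0,0,0],"delta_rot":[0,0,-0.078]}
    - {"claw":1,"offset":[0,0,0],"delta_rot":[0,0,-0.156]}
    - {"claw":1,"offset":[0,0,0],"delta_rot":[0,0,-0.234]}
    - {"claw":1,"offset":[0,0,0],"delta_rot":[0,0,-0.312]}
    - {"claw":1,"offset":[0,0,0],"delta_rot":[0,0,-0.39]}

```text
time: 7.75
position: [0.4601, 0.1225, 0.2581]
ee_rot: [[-0.988, 0.156, -0.011], [0.156, 0.988, -0.0], [0.011, -0.002, -1.0]]
wrist_force: [-10.7, 0.1, 12.9]
opening: 0.03
gripper_force: 20.0
```

Emit:
servo_tool:
  motion:
    - {"claw":1,"offset":[0,0,0],"delta_rot":[0,0,-0.078]}
    - {"claw":1,"offset":[0,0,0],"delta_rot":[0,0,-0.156]}
    - {"claw":1,"offset":[0,0,0],"delta_rot":[0,0,-0.234]}
    - {"claw":1,"offset":[0,0,0],"delta_rot":[0,0,-0.312]}
    - {"claw":1,"offset":[0,0,0],"delta_rot":[0,0,-0.39]}

```text
time: 8.17
position: [0.4603, 0.1214, 0.2581]
ee_rot: [[-0.897, -0.441, -0.01], [-0.441, 0.897, -0.004], [0.011, 0.001, -1.0]]
wrist_force: [-9.7, -5.4, 12.5]
opening: 0.0298
gripper_force: 20.0
```

Emit:
servo_tool:
  motion:
    - {"claw":1,"offset":[0,0,0],"delta_rot":[0,0,-0.078]}
    - {"claw":1,"offset":[0,0,0],"delta_rot":[0,0,-0.156]}
    - {"claw":1,"offset":[0,0,0],"delta_rot":[0,0,-0.22]}
    - {"claw":1,"offset":[0,0,0],"delta_rot":[0,0,-0.24]}
    - {"claw":1,"offset":[0,0,0],"delta_rot":[0,0,-0.24]}

```text
time: 8.58
position: [0.4608, 0.1207, 0.2581]
ee_rot: [[-0.675, -0.738, -0.009], [-0.738, 0.675, -0.006], [0.01, 0.003, -1.0]]
wrist_force: [-8.3, -7.8, 9.7]
opening: 0.0297
gripper_force: 20.0
```

Emit:
servo_tool:
  motion:
    - {"claw":0,"offset":[0,0,0],"delta_rot":[0,0,0]}
    - {"claw":0,"offset":[0,0,0],"delta_rot":[0,0,0]}
    - {"claw":0,"offset":[0,0,0],"delta_rot":[0,0,0]}
    - {"claw":0,"offset":[0,0,0],"delta_rot":[0,0,0]}
    - {"claw":0,"offset":[0,0,0],"delta_rot":[0,0,0]}

```text
time: 9.0
position: [0.463, 0.1222, 0.2583]
ee_rot: [[-0.677, -0.736, 0.0], [-0.736, 0.677, 0.0], [-0.0, -0.0, -1.0]]
wrist_force: [-0.4, 0.6, -0.1]
opening: 0.0597
gripper_force: 0.0
```

Emit:
servo_tool:
  motion:
    - {"claw":0,"offset":[0,0,-0.02],"delta_rot":[0,0,0]}
    - {"claw":0,"offset":[0,0,-0.06],"delta_rot":[0,0,0]}
    - {"claw":0,"offset":[0,0,-0.1],"delta_rot":[0,0,0]}
    - {"claw":0,"offset":[0,0,-0.14],"delta_rot":[0,0,0]}
    - {"claw":0,"offset":[0,0,-0.18],"delta_rot":[0,0,0]}

```text
time: 9.42
position: [0.4625, 0.1222, 0.4036]
ee_rot: [[-0.677, -0.736, -0.0], [-0.736, 0.677, 0.0], [0.0, 0.0, -1.0]]
wrist_force: [1.3, 0.7, -0.8]
opening: 0.0922
gripper_force: 0.0
```

Emit:
servo_tool:
  motion:
    - {"claw":0,"offset":[-0.01,-0.047,0],"delta_rot":[0,0,0]}
    - {"claw":0,"offset":[-0.02,-0.094,0],"delta_rot":[0,0,0]}
    - {"claw":0,"offset":[-0.03,-0.141,0],"delta_rot":[0,0,0]}
    - {"claw":0,"offset":[-0.04,-0.188,0],"delta_rot":[0,0,0]}
    - {"claw":0,"offset":[-0.05,-0.235,0],"delta_rot":[0,0,0]}

```text
time: 9.83
position: [0.6296, 0.0234, 0.4022]
ee_rot: [[-0.677, -0.736, 0.0], [-0.736, 0.677, 0.0], [-0.0, -0.0, -1.0]]
wrist_force: [0.4, 0.4, 0.9]
opening: 0.0942
gripper_force: 0.0
```

Emit:
servo_tool:
  motion:
    - {"claw":0,"offset":[-0.005,-0.025,0],"delta_rot":[0,0,0]}
    - {"claw":0,"offset":[-0.009,-0.047,0],"delta_rot":[0,0,0]}
    - {"claw":0,"offset":[-0.009,-0.047,0],"delta_rot":[0,0,0]}
    - {"claw":0,"offset":[-0.009,-0.047,0],"delta_rot":[0,0,0]}
    - {"claw":0,"offset":[-0.009,-0.047,0],"delta_rot":[0,0,0]}

```text
time: 10.25
position: [0.6602, 0.0047, 0.4018]
ee_rot: [[-0.677, -0.736, -0.001], [-0.736, 0.677, 0.001], [0.001, 0.001, -1.0]]
wrist_force: [-0.8, -0.1, -0.6]
opening: 0.0937
gripper_force: 0.0
```

```bash
python3 e.py w4 grip_rear .076 vial .0565 bubble_mid .0565 mat .048
```

```text
pos [0.66, 0.005, 0.4021] j [-0.1235, 0.387, 1.3164, 0.0003, 1.4392, -2.5222] t 10.3
grip_rear 0.56 [187.5, 255.1] [0.6613, 0.0088, 0.076] [0.6591, 0.0063, 0.0877]
vial 0.93 [221.0, 330.6] [0.6299, 0.0973, 0.0565] [0.6299, 0.0974, 0.0561]
bubble_mid 0.65 [219.8, 329.9] [0.6296, 0.0956, 0.0565] [0.6296, 0.096, 0.0558]
mat 0.92 [100.0, 340.2] [0.5408, 0.0052, 0.048] [0.5406, 0.0053, 0.0473]
mat 0.35 [222.2, 328.8] [0.633, 0.101, 0.048] [0.6323, 0.097, 0.0564]
```

View pics/w4.png

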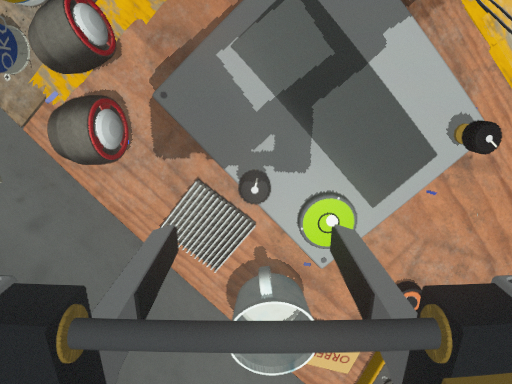

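Emit:
servo_tool:
  motion:
    - {"claw":0.35,"offset":[0,0,0.04],"delta_rot":[0,0,0]}
    - {"claw":0.35,"offset":[0,0,0.08],"delta_rot":[0,0,0]}
    - {"claw":0.35,"offset":[0,0,0.12],"delta_rot":[0,0,0]}
    - {"claw":0.35,"offset":[0,0,0.16],"delta_rot":[0,0,0]}
    - {"claw":0.35,"offset":[0,0,0.18],"delta_rot":[0,0,0]}

```text
time: 10.92
position: [0.6586, 0.0048, 0.2538]
ee_rot: [[-0.677, -0.736, -0.007], [-0.736, 0.677, 0.001], [0.004, 0.005, -1.0]]
wrist_force: [-0.8, -0.1, -1.0]
opening: 0.0638
gripper_force: 0.0
```

Emit:
servo_tool:
  motion:
    - {"claw":0.5,"offset":[0,0,0],"delta_rot":[0,0,0]}
    - {"claw":1,"offset":[0,0,0],"delta_rot":[0,0,0]}
    - {"claw":1,"offset":[0,0,0],"delta_rot":[0,0,0]}
    - {"claw":1,"offset":[0,0,0],"delta_rot":[0,0,0]}
    - {"claw":1,"offset":[0,0,0],"delta_rot":[0,0,0]}

```text
time: 11.33
position: [0.6609, 0.005, 0.2608]
ee_rot: [[-0.677, -0.736, 0.001], [-0.736, 0.677, 0.003], [-0.002, 0.001, -1.0]]
wrist_force: [-7.1, 6.8, 7.4]
opening: 0.0312
gripper_force: 4.8
```

Emit:
servo_tool:
  motion:
    - {"claw":1,"offset":[0,0,0],"delta_rot":[0,0,0]}
    - {"claw":1,"offset":[0,0,0],"delta_rot":[0,0,0]}
    - {"claw":1,"offset":[0,0,0],"delta_rot":[0,0,0]}
    - {"claw":1,"offset":[0,0,0],"delta_rot":[0,0,0]}
    - {"claw":1,"offset":[0,0,0],"delta_rot":[0,0,0]}

```text
time: 11.75
position: [0.6605, 0.0055, 0.2607]
ee_rot: [[-0.677, -0.736, -0.0], [-0.736, 0.677, 0.003], [-0.002, 0.002, -1.0]]
wrist_force: [-4.4, 5.3, 6.9]
opening: 0.0297
gripper_force: 20.0
```

Emit:
servo_tool:
  motion:
    - {"claw":1,"offset":[0,0,0],"delta_rot":[0,0,0.078]}
    - {"claw":1,"offset":[0,0,0],"delta_rot":[0,0,0.156]}
    - {"claw":1,"offset":[0,0,0],"delta_rot":[0,0,0.234]}
    - {"claw":1,"offset":[0,0,0],"delta_rot":[0,0,0.312]}
    - {"claw":1,"offset":[0,0,0],"delta_rot":[0,0,0.39]}

```text
time: 12.17
position: [0.6602, 0.0062, 0.2608]
ee_rot: [[-0.978, -0.207, -0.001], [-0.207, 0.978, 0.004], [0.001, 0.005, -1.0]]
wrist_force: [-6.4, 6.8, 7.7]
opening: 0.0298
gripper_force: 20.0
```

Emit:
servo_tool:
  motion:
    - {"claw":1,"offset":[0,0,0],"delta_rot":[0,0,0.078]}
    - {"claw":1,"offset":[0,0,0],"delta_rot":[0,0,0.156]}
    - {"claw":1,"offset":[0,0,0],"delta_rot":[0,0,0.234]}
    - {"claw":1,"offset":[0,0,0],"delta_rot":[0,0,0.312]}
    - {"claw":1,"offset":[0,0,0],"delta_rot":[0,0,0.39]}

```text
time: 12.58
position: [0.6607, 0.0066, 0.2597]
ee_rot: [[-0.92, 0.393, 0.001], [0.393, 0.92, 0.006], [0.001, 0.006, -1.0]]
wrist_force: [-1.7, 8.2, 1.4]
opening: 0.0295
gripper_force: 20.0
```

Emit:
servo_tool:
  motion:
    - {"claw":1,"offset":[0,0,0],"delta_rot":[0,0,0.078]}
    - {"claw":1,"offset":[0,0,0],"delta_rot":[0,0,0.156]}
    - {"claw":1,"offset":[0,0,0],"delta_rot":[0,0,0.234]}
    - {"claw":1,"offset":[0,0,0],"delta_rot":[0,0,0.312]}
    - {"claw":1,"offset":[0,0,0],"delta_rot":[0,0,0.39]}

```text
time: 13.0
position: [0.661, 0.007, 0.2598]
ee_rot: [[-0.527, 0.85, 0.002], [0.85, 0.527, 0.006], [0.004, 0.005, -1.0]]
wrist_force: [-0.1, 8.4, 0.2]
opening: 0.0297
gripper_force: 20.0
```

Emit:
servo_tool:
  motion:
    - {"claw":1,"offset":[0,0,0],"delta_rot":[0,0,0.078]}
    - {"claw":1,"offset":[0,0,0],"delta_rot":[0,0,0.156]}
    - {"claw":1,"offset":[0,0,0],"delta_rot":[0,0,0.234]}
    - {"claw":1,"offset":[0,0,0],"delta_rot":[0,0,0.312]}
    - {"claw":1,"offset":[0,0,0],"delta_rot":[0,0,0.39]}

```text
time: 13.42
position: [0.6612, 0.0071, 0.2598]
ee_rot: [[0.058, 0.998, 0.003], [0.998, -0.058, 0.006], [0.006, 0.003, -1.0]]
wrist_force: [0.8, 9.1, -1.1]
opening: 0.0296
gripper_force: 20.0
```

Emit:
servo_tool:
  motion:
    - {"claw":1,"offset":[0,0,0],"delta_rot":[0,0,0]}
    - {"claw":0.35,"offset":[0,0,0],"delta_rot":[0,0,0]}
    - {"claw":0.35,"offset":[0,0,0],"delta_rot":[0,0,0]}
    - {"claw":0.35,"offset":[0,0,0],"delta_rot":[0,0,0]}
    - {"claw":0.35,"offset":[0,0,0],"delta_rot":[0,0,0]}

```text
time: 13.83
position: [0.661, 0.0037, 0.2591]
ee_rot: [[0.053, 0.999, 0.001], [0.999, -0.053, -0.001], [-0.001, 0.001, -1.0]]
wrist_force: [-0.7, 0.5, 0.5]
opening: 0.053
gripper_force: 0.0
```

Emit:
servo_tool:
  motion:
    - {"claw":0.35,"offset":[0,0,-0.03],"delta_rot":[0,0,0]}
    - {"claw":0.35,"offset":[0,0,-0.06],"delta_rot":[0,0,0]}
    - {"claw":0.35,"offset":[0,0,-0.09],"delta_rot":[0,0,0]}
    - {"claw":0.35,"offset":[0,0,-0.12],"delta_rot":[0,0,0]}
    - {"claw":0.35,"offset":[0,0,-0.15],"delta_rot":[0,0,0]}

```text
time: 14.25
position: [0.6607, 0.0036, 0.3796]
ee_rot: [[0.053, 0.999, 0.0], [0.999, -0.053, -0.0], [-0.0, 0.0, -1.0]]
wrist_force: [0.3, -0.0, -0.1]
opening: 0.0611
gripper_force: 0.0
```

```bash
python3 e.py w5 vial .0565 bubble_mid .0565 && python3 - <<'E'
from h import *
im=cv2.imread('pics/w5.png'); cv2.imwrite('pics/w5c.png',cv2.resize(im[20:140,200:360],None,fx=5,fy=5,interpolation=cv2.INTER_CUBIC))
E
```

```text
pos [0.6622, 0.0035, 0.3862] j [-0.1252, 0.3995, 1.3324, -0.0003, 1.3989, -0.072] t 14.3
bubble_mid 0.77 [83.7, 216.1] [0.6313, 0.0992, 0.0565] [0.6314, 0.0992, 0.0568]
```

View pics/w5c.png

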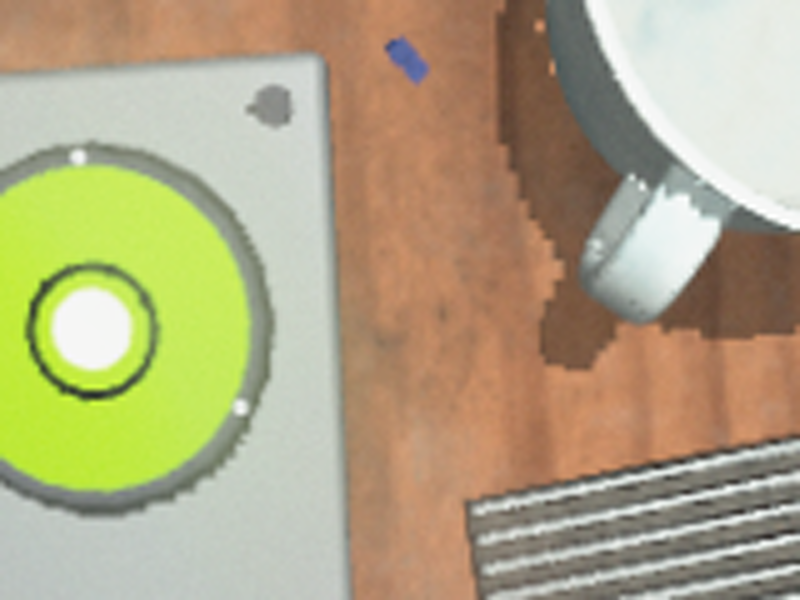

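Emit:
servo_tool:
  motion:
    - {"claw":0.2,"offset":[0,-0.036,-0.024],"delta_rot":[0,0,0.078]}
    - {"claw":0.2,"offset":[0,-0.072,-0.048],"delta_rot":[0,0,0.156]}
    - {"claw":0.2,"offset":[0,-0.108,-0.072],"delta_rot":[0,0,0.234]}
    - {"claw":0.2,"offset":[0,-0.144,-0.096],"delta_rot":[0,0,0.312]}
    - {"claw":0.2,"offset":[0,-0.18,-0.12],"delta_rot":[0,0,0.39]}

```text
time: 14.82
position: [0.5153, 0.0116, 0.4725]
ee_rot: [[0.622, 0.783, -0.004], [0.783, -0.622, 0.0], [-0.002, -0.004, -1.0]]
wrist_force: [-0.1, 0.6, 0.8]
opening: 0.0753
gripper_force: 0.0
```

Emit:
servo_tool:
  motion:
    - {"claw":0.2,"offset":[-0.047,-0.011,0],"delta_rot":[0,0,0.078]}
    - {"claw":0.2,"offset":[-0.094,-0.022,0],"delta_rot":[0,0,0.156]}
    - {"claw":0.2,"offset":[-0.141,-0.033,0],"delta_rot":[0,0,0.234]}
    - {"claw":0.2,"offset":[-0.188,-0.044,0],"delta_rot":[0,0,0.312]}
    - {"claw":0.2,"offset":[-0.234,-0.055,0],"delta_rot":[0,0,0.39]}

```text
time: 15.23
position: [0.3649, -0.1089, 0.4724]
ee_rot: [[0.959, 0.284, -0.003], [0.284, -0.959, 0.001], [-0.002, -0.002, -1.0]]
wrist_force: [-0.0, -0.7, -0.2]
opening: 0.0754
gripper_force: 0.0
```

Emit:
servo_tool:
  motion:
    - {"claw":0.2,"offset":[-0.011,0.044,0.02],"delta_rot":[0,0,0.078]}
    - {"claw":0.2,"offset":[-0.022,0.088,0.04],"delta_rot":[0,0,0.156]}
    - {"claw":0.2,"offset":[-0.033,0.132,0.06],"delta_rot":[0,0,0.187]}
    - {"claw":0.2,"offset":[-0.05,0.176,0.08],"delta_rot":[0,0,0.187]}
    - {"claw":0.2,"offset":[-0.06,0.2,0.1],"delta_rot":[0,0,0.187]}

```text
time: 15.65
position: [0.3659, -0.2784, 0.392]
ee_rot: [[1.0, -0.004, -0.002], [-0.004, -1.0, 0.0], [-0.002, -0.0, -1.0]]
wrist_force: [1.0, 0.2, -0.2]
opening: 0.0748
gripper_force: 0.0
```

Emit:
servo_tool:
  motion:
    - {"claw":0.2,"offset":[0,0,0],"delta_rot":[0,0,0]}
    - {"claw":0.2,"offset":[0,0,0],"delta_rot":[0,0,0]}
    - {"claw":0.2,"offset":[0,0,0],"delta_rot":[0,0,0]}
    - {"claw":0.2,"offset":[0,0,0],"delta_rot":[0,0,0]}
    - {"claw":0.2,"offset":[0,0,0],"delta_rot":[0,0,0]}

```text
time: 16.07
position: [0.3674, -0.2745, 0.395]
ee_rot: [[1.0, 0.001, 0.001], [0.001, -1.0, -0.001], [0.001, 0.001, -1.0]]
wrist_force: [0.4, 0.3, 0.6]
opening: 0.0752
gripper_force: 0.0
```

```bash
cat >> h.py <<'E'
def pot():
    c=cam('wrist'); im,d=r.capture('wrist'); K,D,o,R=c
    vv,uu=np.mgrid[0:384:2,0:512:2]; dd=d[::2,::2]; u=cv2.undistortPoints(np.stack([uu,vv],-1).reshape(-1,1,2).astype(float),K,D)[:,0]
    X=o+(np.c_[u,np.ones(len(u))]*dd.reshape(-1,1))@R.T; X=X[(dd.ravel()>0.05)]
    m=(X[:,2]>.09)&(X[:,2]<.26)&(X[:,1]<-.15)&(X[:,0]>.33); X=X[m]; return X
E
python3 e.py w6 bottom_1_mid .010 && python3 - <<'E'
from h import *
X=pot()
for y in np.arange(-.44,-.14,.03):
    q=X[(X[:,1]>y)&(X[:,1]<y+.03)]
    if len(q)>5: print(round(y,2),len(q),f(np.percentile(q[:,0],[1,10,50])),f(q[:,2].max()))
E
```

```text
pos [0.3674, -0.2745, 0.3951] j [-0.8308, -0.038, 1.8262, 0.0001, 1.3518, 0.739] t 16.1167
bottom_1_mid 0.94 [177.6, 228.4] [0.3581, -0.2453, 0.01] [0.3608, -0.2461, 0.0207]
-0.35 483 [0.376, 0.3765, 0.494] 0.26
-0.32 872 [0.3597, 0.3655, 0.377] 0.2599
-0.29 201 [0.4986, 0.5037, 0.5116] 0.1434
-0.26 632 [0.3594, 0.3635, 0.3762] 0.2599
-0.23 130 [0.3759, 0.3761, 0.3765] 0.2593
```

View pics/w6.png

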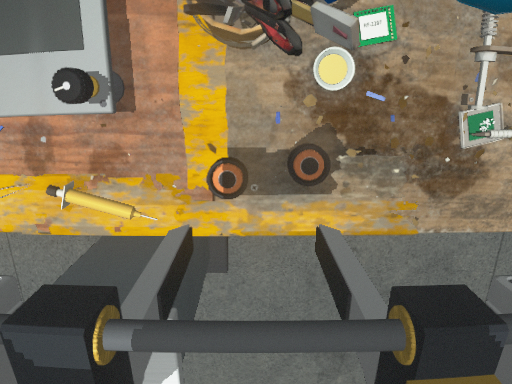

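Emit:
servo_tool:
  motion:
    - {"claw":0.2,"offset":[-0.005,-0.018,0.03],"delta_rot":[0,0,0]}
    - {"claw":0.2,"offset":[-0.01,-0.036,0.06],"delta_rot":[0,0,0]}
    - {"claw":0.2,"offset":[-0.01,-0.036,0.1],"delta_rot":[0,0,0]}
    - {"claw":0.2,"offset":[-0.01,-0.036,0.14],"delta_rot":[0,0,0]}
    - {"claw":0.2,"offset":[-0.01,-0.036,0.17],"delta_rot":[0,0,0]}
  newtons: 30

```text
time: 16.63
position: [0.3587, -0.2455, 0.2567]
ee_rot: [[1.0, 0.0, -0.0], [0.0, -1.0, 0.0], [-0.0, -0.0, -1.0]]
wrist_force: [0.2, 1.2, -0.2]
opening: 0.0752
gripper_force: 0.0
```

Emit:
servo_tool:
  motion:
    - {"claw":0.2,"offset":[0,0,0.03],"delta_rot":[0,0,0]}
    - {"claw":0.2,"offset":[0,0,0.05],"delta_rot":[0,0,0]}
    - {"claw":0.2,"offset":[0,0,0.064],"delta_rot":[0,0,0]}
    - {"claw":0.2,"offset":[0,0,0.069],"delta_rot":[0,0,0]}
    - {"claw":0.2,"offset":[0,0,0.069],"delta_rot":[0,0,0]}

```text
time: 17.05
position: [0.3589, -0.2461, 0.2024]
ee_rot: [[1.0, -0.0, -0.001], [-0.0, -1.0, 0.001], [-0.001, -0.001, -1.0]]
wrist_force: [0.4, -0.6, 1.3]
opening: 0.0751
gripper_force: 0.0
```

Emit:
servo_tool:
  motion:
    - {"claw":0.35,"offset":[0,0,0],"delta_rot":[0,0,0]}
    - {"claw":1,"offset":[0,0,0],"delta_rot":[0,0,0]}
    - {"claw":1,"offset":[0,0,0],"delta_rot":[0,0,0]}
    - {"claw":1,"offset":[0,0,0],"delta_rot":[0,0,0]}
    - {"claw":1,"offset":[0,0,0],"delta_rot":[0,0,0]}

```text
time: 17.47
position: [0.3593, -0.2468, 0.2038]
ee_rot: [[1.0, -0.001, 0.001], [-0.001, -1.0, -0.001], [0.001, 0.001, -1.0]]
wrist_force: [-0.9, 1.0, 3.6]
opening: 0.048
gripper_force: 30.0
```

Emit:
servo_tool:
  motion:
    - {"claw":1,"offset":[0,0,0],"delta_rot":[0,0,0]}
    - {"claw":1,"offset":[0,0,-0.01],"delta_rot":[0,0,0]}
    - {"claw":1,"offset":[0,0,-0.03],"delta_rot":[0,0,0]}
    - {"claw":1,"offset":[0,0,-0.06],"delta_rot":[0,0,0]}
    - {"claw":1,"offset":[0,0,-0.1],"delta_rot":[0,0,0]}

```text
time: 17.88
position: [0.3579, -0.2457, 0.2822]
ee_rot: [[1.0, -0.001, -0.004], [-0.001, -1.0, 0.004], [-0.004, -0.004, -1.0]]
wrist_force: [0.8, -0.2, -1.8]
opening: 0.0476
gripper_force: 30.0
```

Emit:
servo_tool:
  motion:
    - {"claw":1,"offset":[0.01,-0.01,-0.03],"delta_rot":[0,0,0]}
    - {"claw":1,"offset":[0.03,-0.03,-0.06],"delta_rot":[0,0,0]}
    - {"claw":1,"offset":[0.05,-0.05,-0.08],"delta_rot":[0,0,0]}
    - {"claw":1,"offset":[0.08,-0.08,-0.1],"delta_rot":[0,0,0]}
    - {"claw":1,"offset":[0.11,-0.11,-0.1],"delta_rot":[0,0,0]}

```text
time: 18.3
position: [0.4486, -0.1587, 0.3674]
ee_rot: [[1.0, -0.003, 0.007], [-0.003, -1.0, -0.004], [0.007, 0.004, -1.0]]
wrist_force: [1.4, -0.3, -0.9]
opening: 0.0475
gripper_force: 30.0
```

Emit:
servo_tool:
  motion:
    - {"claw":1,"offset":[0.03,-0.03,0],"delta_rot":[0,0,0]}
    - {"claw":1,"offset":[0.06,-0.06,0],"delta_rot":[0,0,0]}
    - {"claw":1,"offset":[0.09,-0.09,0],"delta_rot":[0,0,0]}
    - {"claw":1,"offset":[0.11,-0.107,0],"delta_rot":[0,0,0]}
    - {"claw":1,"offset":[0.117,-0.113,0.02],"delta_rot":[0,0,0]}

```text
time: 18.72
position: [0.5438, -0.0664, 0.3505]
ee_rot: [[1.0, 0.002, 0.008], [0.002, -1.0, -0.001], [0.008, 0.002, -1.0]]
wrist_force: [0.1, -1.2, 0.7]
opening: 0.0476
gripper_force: 30.0
```

Emit:
servo_tool:
  motion:
    - {"claw":1,"offset":[0,0,0.03],"delta_rot":[0,0,0]}
    - {"claw":1,"offset":[0,0,0.06],"delta_rot":[0,0,0]}
    - {"claw":1,"offset":[0,0,0.08],"delta_rot":[0,0,0]}
    - {"claw":1,"offset":[0,0,0.095],"delta_rot":[0,0,0]}
    - {"claw":1,"offset":[0,0,0.105],"delta_rot":[0,0,0]}

```text
time: 19.13
position: [0.5402, -0.0683, 0.2615]
ee_rot: [[1.0, -0.001, -0.002], [-0.001, -1.0, 0.001], [-0.002, -0.001, -1.0]]
wrist_force: [-0.8, -0.2, -1.2]
opening: 0.0476
gripper_force: 30.0
```

Emit:
servo_tool:
  motion:
    - {"claw":1,"offset":[0,0,0.005],"delta_rot":[0,0,0]}
    - {"claw":1,"offset":[0,0,0.01],"delta_rot":[0,0,0]}
    - {"claw":1,"offset":[0,0,0.013],"delta_rot":[0,0,0]}
    - {"claw":1,"offset":[0,0,0.014],"delta_rot":[0,0,0]}
    - {"claw":1,"offset":[0,0,0.014],"delta_rot":[0,0,0]}

```text
time: 19.55
position: [0.5411, -0.0685, 0.2524]
ee_rot: [[1.0, -0.001, 0.001], [-0.001, -1.0, -0.0], [0.001, 0.0, -1.0]]
wrist_force: [-0.1, 1.5, -1.1]
opening: 0.0476
gripper_force: 30.0
```

Emit:
servo_tool:
  motion:
    - {"claw":0.2,"offset":[0,0,0],"delta_rot":[0,0,0]}
    - {"claw":0.2,"offset":[0,0,0],"delta_rot":[0,0,0]}
    - {"claw":0.2,"offset":[0,0,0],"delta_rot":[0,0,0]}
    - {"claw":0.2,"offset":[0,0,-0.02],"delta_rot":[0,0,0]}
    - {"claw":0.2,"offset":[0,0,-0.06],"delta_rot":[0,0,0]}

```text
time: 19.97
position: [0.5388, -0.0679, 0.2964]
ee_rot: [[1.0, -0.001, -0.009], [-0.001, -1.0, 0.003], [-0.009, -0.003, -1.0]]
wrist_force: [-0.5, -1.2, -0.0]
opening: 0.0741
gripper_force: 0.0
```

Emit:
servo_tool:
  motion:
    - {"claw":0.2,"offset":[-0.01,0.005,-0.05],"delta_rot":[0,0,0]}
    - {"claw":0.2,"offset":[-0.05,0.02,-0.08],"delta_rot":[0,0,0]}
    - {"claw":0.2,"offset":[-0.1,0.035,-0.087],"delta_rot":[0,0,0]}
    - {"claw":0.2,"offset":[-0.145,0.055,-0.087],"delta_rot":[0,0,0]}
    - {"claw":0.2,"offset":[-0.19,0.08,-0.087],"delta_rot":[0,0,0]}

```text
time: 20.38
position: [0.3874, -0.1321, 0.3707]
ee_rot: [[1.0, 0.002, 0.003], [0.002, -1.0, -0.002], [0.003, 0.002, -1.0]]
wrist_force: [0.6, -0.4, 0.5]
opening: 0.0752
gripper_force: 0.0
```

Emit:
servo_tool:
  motion:
    - {"claw":0.2,"offset":[-0.01,0.05,0],"delta_rot":[0,0,0]}
    - {"claw":0.2,"offset":[-0.016,0.1,0],"delta_rot":[0,0,0]}
    - {"claw":0.2,"offset":[-0.016,0.15,0],"delta_rot":[0,0,0]}
    - {"claw":0.2,"offset":[-0.016,0.2,0],"delta_rot":[0,0,0]}
    - {"claw":0.2,"offset":[-0.016,0.245,0],"delta_rot":[0,0,0]}

```text
time: 20.8
position: [0.3751, -0.3305, 0.3702]
ee_rot: [[1.0, -0.002, 0.001], [-0.002, -1.0, -0.002], [0.001, 0.002, -1.0]]
wrist_force: [0.5, -0.0, -0.4]
opening: 0.0751
gripper_force: 0.0
```

Emit:
servo_tool:
  motion:
    - {"claw":0.2,"offset":[0,0.011,0],"delta_rot":[0,0,0]}
    - {"claw":0.2,"offset":[0,0.011,0],"delta_rot":[0,0,0]}
    - {"claw":0.2,"offset":[0,0.011,0],"delta_rot":[0,0,0]}
    - {"claw":0.2,"offset":[0,0.011,0],"delta_rot":[0,0,0]}
    - {"claw":0.2,"offset":[0,0.011,0],"delta_rot":[0,0,0]}

```text
time: 21.22
position: [0.376, -0.3354, 0.3693]
ee_rot: [[1.0, 0.001, -0.0], [0.001, -1.0, 0.001], [-0.0, -0.001, -1.0]]
wrist_force: [-0.8, -0.0, -0.6]
opening: 0.0754
gripper_force: 0.0
```

```bash
python3 e.py w7 bottom_1_mid .015
```

```text
pos [0.376, -0.3355, 0.3694] j [-0.9005, 0.0883, 1.7524, 0.0002, 1.3015, 0.6691] t 21.2667
```

View pics/w7.png

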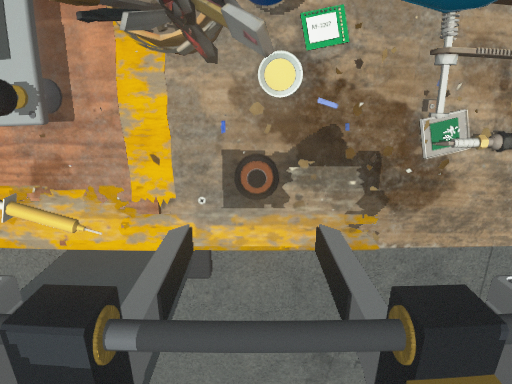

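Emit:
servo_tool:
  motion:
    - {"claw":0.2,"offset":[0,0,0.03],"delta_rot":[0,0,0]}
    - {"claw":0.2,"offset":[0,0,0.07],"delta_rot":[0,0,0]}
    - {"claw":0.2,"offset":[0,0,0.11],"delta_rot":[0,0,0]}
    - {"claw":0.2,"offset":[0,0,0.15],"delta_rot":[0,0,0]}
    - {"claw":0.2,"offset":[0,0,0.17],"delta_rot":[0,0,0]}

```text
time: 21.73
position: [0.3749, -0.3347, 0.23]
ee_rot: [[1.0, 0.001, -0.004], [0.001, -1.0, 0.005], [-0.004, -0.005, -1.0]]
wrist_force: [-1.4, -0.5, -0.4]
opening: 0.0755
gripper_force: 0.0
```

Emit:
servo_tool:
  motion:
    - {"claw":0.2,"offset":[0,0,0.02],"delta_rot":[0,0,0]}
    - {"claw":0.2,"offset":[0,0,0.033],"delta_rot":[0,0,0]}
    - {"claw":0.2,"offset":[0,0,0.037],"delta_rot":[0,0,0]}
    - {"claw":0.35,"offset":[0,0,0.037],"delta_rot":[0,0,0]}
    - {"claw":0.45,"offset":[0,0,0.037],"delta_rot":[0,0,0]}

```text
time: 22.15
position: [0.3762, -0.3372, 0.2047]
ee_rot: [[1.0, -0.0, 0.001], [-0.0, -1.0, -0.001], [0.001, 0.001, -1.0]]
wrist_force: [0.3, -0.1, 0.9]
opening: 0.0652
gripper_force: 0.0
```

Emit:
servo_tool:
  motion:
    - {"claw":1,"offset":[0,0,0],"delta_rot":[0,0,0]}
    - {"claw":1,"offset":[0,0,0],"delta_rot":[0,0,0]}
    - {"claw":1,"offset":[0,0,0],"delta_rot":[0,0,0]}
    - {"claw":1,"offset":[0,0,0],"delta_rot":[0,0,0]}
    - {"claw":1,"offset":[0,0,0],"delta_rot":[0,0,0]}

```text
time: 22.57
position: [0.3762, -0.3376, 0.205]
ee_rot: [[1.0, -0.001, 0.001], [-0.001, -1.0, -0.002], [0.001, 0.002, -1.0]]
wrist_force: [-1.0, 0.3, 5.6]
opening: 0.0476
gripper_force: 30.0
```

Emit:
servo_tool:
  motion:
    - {"claw":1,"offset":[0,0,-0.02],"delta_rot":[0,0,0]}
    - {"claw":1,"offset":[0,0,-0.06],"delta_rot":[0,0,0]}
    - {"claw":1,"offset":[0,0,-0.1],"delta_rot":[0,0,0]}
    - {"claw":1,"offset":[0,0,-0.15],"delta_rot":[0,0,0]}
    - {"claw":1,"offset":[0,0,-0.2],"delta_rot":[0,0,0]}

```text
time: 22.98
position: [0.3751, -0.3364, 0.3642]
ee_rot: [[1.0, -0.001, -0.002], [-0.001, -1.0, 0.002], [-0.002, -0.002, -1.0]]
wrist_force: [0.7, -0.6, -1.8]
opening: 0.0476
gripper_force: 30.0
```

Emit:
servo_tool:
  motion:
    - {"claw":1,"offset":[0,-0.02,0],"delta_rot":[0,0,0]}
    - {"claw":1,"offset":[0,-0.06,0],"delta_rot":[0,0,0]}
    - {"claw":1,"offset":[0,-0.11,0],"delta_rot":[0,0,0]}
    - {"claw":1,"offset":[0,-0.16,0],"delta_rot":[0,0,0]}
    - {"claw":1,"offset":[0.01,-0.205,0],"delta_rot":[0,0,0]}

```text
time: 23.4
position: [0.3823, -0.1708, 0.3626]
ee_rot: [[1.0, -0.002, -0.002], [-0.002, -1.0, 0.002], [-0.002, -0.002, -1.0]]
wrist_force: [1.4, 1.2, -1.6]
opening: 0.0476
gripper_force: 30.0
```

Emit:
servo_tool:
  motion:
    - {"claw":1,"offset":[0.03,-0.035,0],"delta_rot":[0,0,0]}
    - {"claw":1,"offset":[0.06,-0.07,0],"delta_rot":[0,0,0]}
    - {"claw":1,"offset":[0.09,-0.105,0],"delta_rot":[0,0,0]}
    - {"claw":1,"offset":[0.12,-0.14,0],"delta_rot":[0,0,0]}
    - {"claw":1,"offset":[0.15,-0.175,0],"delta_rot":[0,0,0]}

```text
time: 23.82
position: [0.5043, -0.0312, 0.3629]
ee_rot: [[1.0, -0.001, -0.001], [-0.001, -1.0, 0.0], [-0.001, -0.0, -1.0]]
wrist_force: [0.2, -0.7, -1.0]
opening: 0.0474
gripper_force: 30.0
```

Emit:
servo_tool:
  motion:
    - {"claw":1,"offset":[0.03,-0.03,0],"delta_rot":[0,0,0]}
    - {"claw":1,"offset":[0.046,-0.05,0],"delta_rot":[0,0,0]}
    - {"claw":1,"offset":[0.046,-0.05,0.03],"delta_rot":[0,0,0]}
    - {"claw":1,"offset":[0.046,-0.05,0.06],"delta_rot":[0,0,0]}
    - {"claw":1,"offset":[0.046,-0.05,0.09],"delta_rot":[0,0,0]}

```text
time: 24.23
position: [0.5407, 0.0077, 0.2903]
ee_rot: [[1.0, 0.001, -0.0], [0.001, -1.0, -0.0], [-0.0, 0.0, -1.0]]
wrist_force: [0.1, 0.2, -0.9]
opening: 0.0475
gripper_force: 30.0
```

Emit:
servo_tool:
  motion:
    - {"claw":1,"offset":[0,0,0.02],"delta_rot":[0,0,0]}
    - {"claw":1,"offset":[0,0,0.035],"delta_rot":[0,0,0]}
    - {"claw":1,"offset":[0,0,0.045],"delta_rot":[0,0,0]}
    - {"claw":1,"offset":[0,0,0.05],"delta_rot":[0,0,0]}
    - {"claw":1,"offset":[0,0,0.05],"delta_rot":[0,0,0]}

```text
time: 24.65
position: [0.5408, 0.0068, 0.2521]
ee_rot: [[1.0, -0.001, -0.001], [-0.001, -1.0, 0.0], [-0.001, -0.0, -1.0]]
wrist_force: [1.0, 0.2, -1.5]
opening: 0.0477
gripper_force: 30.0
```

Emit:
servo_tool:
  motion:
    - {"claw":0.2,"offset":[0,0,0],"delta_rot":[0,0,0]}
    - {"claw":0.2,"offset":[0,0,0],"delta_rot":[0,0,0]}
    - {"claw":0.2,"offset":[0,0,0],"delta_rot":[0,0,0]}
    - {"claw":0.2,"offset":[0,0,-0.02],"delta_rot":[0,0,0]}
    - {"claw":0.2,"offset":[0,0,-0.06],"delta_rot":[0,0,0]}

```text
time: 25.07
position: [0.5389, 0.007, 0.2966]
ee_rot: [[1.0, -0.001, -0.009], [-0.001, -1.0, 0.001], [-0.009, -0.001, -1.0]]
wrist_force: [-0.6, -0.4, -0.6]
opening: 0.0744
gripper_force: 0.0
```

Emit:
servo_tool:
  motion:
    - {"claw":0.2,"offset":[0,0,-0.05],"delta_rot":[0,0,0]}
    - {"claw":0.2,"offset":[0.01,-0.03,-0.08],"delta_rot":[0,0,0]}
    - {"claw":0.2,"offset":[0.03,-0.075,-0.087],"delta_rot":[0,0,0]}
    - {"claw":0.2,"offset":[0.045,-0.12,-0.087],"delta_rot":[0,0,0]}
    - {"claw":0.2,"offset":[0.06,-0.165,-0.087],"delta_rot":[0,0,0]}

```text
time: 25.48
position: [0.5899, 0.1399, 0.3719]
ee_rot: [[1.0, -0.002, 0.005], [-0.002, -1.0, 0.0], [0.005, -0.0, -1.0]]
wrist_force: [0.6, -0.6, -0.1]
opening: 0.0749
gripper_force: 0.0
```

Emit:
servo_tool:
  motion:
    - {"claw":0.2,"offset":[0.015,-0.045,0],"delta_rot":[0,0,0]}
    - {"claw":0.2,"offset":[0.03,-0.09,0],"delta_rot":[0,0,0]}
    - {"claw":0.2,"offset":[0.045,-0.135,0],"delta_rot":[0,0,0]}
    - {"claw":0.2,"offset":[0.047,-0.172,0],"delta_rot":[0,0,0]}
    - {"claw":0.2,"offset":[0.047,-0.172,0],"delta_rot":[0,0,0]}

```text
time: 25.9
position: [0.6264, 0.2818, 0.3696]
ee_rot: [[1.0, 0.005, 0.001], [0.005, -1.0, 0.003], [0.001, -0.003, -1.0]]
wrist_force: [-0.6, -0.2, 0.0]
opening: 0.0751
gripper_force: 0.0
```

Emit:
servo_tool:
  motion:
    - {"claw":0.2,"offset":[0,0,0],"delta_rot":[0,0,0]}
    - {"claw":0.2,"offset":[0,0,0],"delta_rot":[0,0,0]}
    - {"claw":0.2,"offset":[0,0,0],"delta_rot":[0,0,0]}
    - {"claw":0.2,"offset":[0,0,0],"delta_rot":[0,0,0]}
    - {"claw":0.2,"offset":[0,0,0],"delta_rot":[0,0,0]}

```text
time: 26.32
position: [0.6269, 0.2749, 0.3697]
ee_rot: [[1.0, -0.003, 0.0], [-0.003, -1.0, -0.0], [0.0, 0.0, -1.0]]
wrist_force: [-0.6, 0.3, 0.1]
opening: 0.0749
gripper_force: 0.0
```

```bash
sed -i "s/if x\['p'\]>.2/if x['p']>.1/" e.py; python3 e.py w8 bottom_1_mid .012
```

```text
pos [0.6269, 0.2751, 0.3697] j [0.2873, 0.4619, 1.2797, -0.0001, 1.3998, 1.8606] t 26.3667
```

```bash
cat >> h.py <<'E'
def disks(zlo,zhi,name='w',ref=None,rad=.3):
    c=cam('wrist'); im,d=r.capture('wrist'); cv2.imwrite('pics/%s.png'%name,im); K,D,o,R=c
    vv,uu=np.mgrid[0:384,0:512]; u=cv2.undistortPoints(np.stack([uu,vv],-1).reshape(-1,1,2).astype(float),K,D)[:,0]
    X=(o+(np.c_[u,np.ones(len(u))]*d.reshape(-1,1))@R.T).reshape(384,512,3)
    m=((d>.05)&(X[...,2]>zlo)&(X[...,2]<zhi)).astype(np.uint8)
    m=cv2.morphologyEx(m,cv2.MORPH_OPEN,np.ones((2,2))); n,lab,st,ce=cv2.connectedComponentsWithStats(m)
    s=r.state(); print('tcp',f(s['position']),round(s['time'],2))
    for k in range(1,n):
        if st[k,4]<60: continue
        q=X[lab==k]; (cx,cy),rr=cv2.minEnclosingCircle(q[:,:2].astype(np.float32))
        b=(np.percentile(q,1,axis=0)+np.percentile(q,99,axis=0))/2
        if .012<rr<.05: print('px',f(ce[k][::-1]),'n',st[k,4],'circ',f((cx,cy)),'R',round(rr,4),'bbox',f(b),'zmed',round(float(np.median(q[:,2])),4))
E
python3 -c "
from h import *
disks(.012,.03,'w8')"
```

```text
tcp [0.6268, 0.2755, 0.3697] 26.47
px [56.8327, 490.0319] n 251 circ [0.7522, 0.0259] R 0.0432 bbox [0.7523, 0.0285, 0.0101] zmed 0.014
px [59.5061, 472.8866] n 247 circ [0.7486, 0.0457] R 0.0436 bbox [0.7489, 0.0469, 0.0087] zmed 0.0139
px [60.8552, 495.7783] n 221 circ [0.7474, 0.0196] R 0.0387 bbox [0.7482, 0.0209, 0.0094] zmed 0.014
px [45.217, 467.0849] n 106 circ [0.7636, 0.0562] R 0.0179 bbox [0.7634, 0.0568, 0.0113] zmed 0.014
px [61.2805, 478.6463] n 164 circ [0.7477, 0.0394] R 0.0265 bbox [0.7475, 0.0425, 0.0118] zmed 0.0138
px [73.1818, 501.1818] n 154 circ [0.7368, 0.0109] R 0.0269 bbox [0.7369, 0.0112, 0.008] zmed 0.0138
px [80.1406, 461.4062] n 128 circ [0.7273, 0.0556] R 0.0238 bbox [0.7274, 0.0562, 0.0081] zmed 0.014
px [207.6054, 153.0952] n 147 circ [0.5888, 0.388] R 0.0181 bbox [0.5894, 0.3899, 0.022] zmed 0.0178
px [373.8675, 326.4625] n 400 circ [0.3437, 0.1741] R 0.0262 bbox [0.3464, 0.1754, 0.0161] zmed 0.024
```

Core b1 isn't at its expected place; view.

View pics/w8.png

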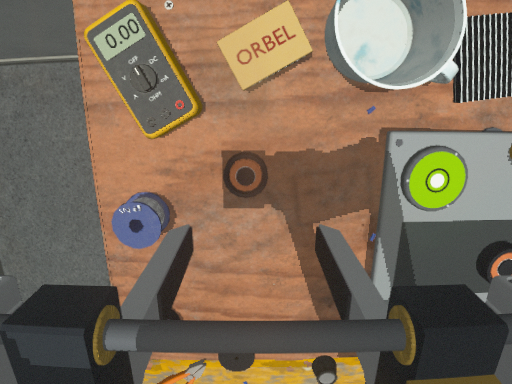

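```bash
python3 -c "
from h import *
c=cam('wrist'); print(f(at_z(c,(175,246),.018)),f(at_z(c,(357,237),.02)),f(at_z(c,(358,324),.026)))
im=cv2.imread('pics/w8.png'); sub=im[140:210,210:290]; m=(sub.max(2)<62).astype(np.uint8); n,l,st,ce=cv2.connectedComponentsWithStats(m)
print([(f(ce[k][::-1]+np.array([140,210])),st[k].tolist()) for k in range(1,n) if st[k,4]>100])
"
```

```text
[0.6285, 0.2836, 0.018] [0.3854, 0.2975, 0.02] [0.3884, 0.1852, 0.026]
[([177.8303, 228.7758], [14, 20, 17, 34, 165])]
```

Emit:
servo_tool:
  motion:
    - {"claw":0.2,"offset":[0.002,-0.0106,0.03],"delta_rot":[0,0,0]}
    - {"claw":0.2,"offset":[0.002,-0.0106,0.07],"delta_rot":[0,0,0]}
    - {"claw":0.2,"offset":[0.002,-0.0106,0.11],"delta_rot":[0,0,0]}
    - {"claw":0.2,"offset":[0.002,-0.0106,0.15],"delta_rot":[0,0,0]}
    - {"claw":0.2,"offset":[0.002,-0.0106,0.17],"delta_rot":[0,0,0]}

```text
time: 26.88
position: [0.6266, 0.284, 0.2286]
ee_rot: [[1.0, -0.001, -0.007], [-0.001, -1.0, -0.002], [-0.007, 0.002, -1.0]]
wrist_force: [-0.8, 0.2, -1.1]
opening: 0.0754
gripper_force: 0.0
```

Emit:
servo_tool:
  motion:
    - {"claw":0.2,"offset":[0,0,0.02],"delta_rot":[0,0,0]}
    - {"claw":0.2,"offset":[0,0,0.033],"delta_rot":[0,0,0]}
    - {"claw":0.2,"offset":[0,0,0.037],"delta_rot":[0,0,0]}
    - {"claw":0.35,"offset":[0,0,0.037],"delta_rot":[0,0,0]}
    - {"claw":0.45,"offset":[0,0,0.037],"delta_rot":[0,0,0]}

```text
time: 27.3
position: [0.6288, 0.2849, 0.2049]
ee_rot: [[1.0, -0.001, 0.002], [-0.001, -1.0, 0.0], [0.002, -0.0, -1.0]]
wrist_force: [0.2, 0.1, 0.2]
opening: 0.0651
gripper_force: 0.0
```

Emit:
servo_tool:
  motion:
    - {"claw":1,"offset":[0,0,0],"delta_rot":[0,0,0]}
    - {"claw":1,"offset":[0,0,0],"delta_rot":[0,0,0]}
    - {"claw":1,"offset":[0,0,0],"delta_rot":[0,0,0]}
    - {"claw":1,"offset":[0,0,0],"delta_rot":[0,0,0]}
    - {"claw":1,"offset":[0,0,0],"delta_rot":[0,0,0]}

```text
time: 27.72
position: [0.629, 0.285, 0.2055]
ee_rot: [[1.0, -0.001, 0.003], [-0.001, -1.0, 0.001], [0.003, -0.001, -1.0]]
wrist_force: [-0.6, -0.6, 4.5]
opening: 0.0474
gripper_force: 30.0
```

Emit:
servo_tool:
  motion:
    - {"claw":1,"offset":[0,0,-0.02],"delta_rot":[0,0,0]}
    - {"claw":1,"offset":[0,0,-0.06],"delta_rot":[0,0,0]}
    - {"claw":1,"offset":[0,0,-0.1],"delta_rot":[0,0,0]}
    - {"claw":1,"offset":[0,0,-0.15],"delta_rot":[0,0,0]}
    - {"claw":1,"offset":[0,0,-0.2],"delta_rot":[0,0,0]}

```text
time: 28.13
position: [0.6275, 0.2846, 0.3635]
ee_rot: [[1.0, -0.001, -0.004], [-0.001, -1.0, -0.001], [-0.004, 0.001, -1.0]]
wrist_force: [0.5, 0.7, -0.9]
opening: 0.0472
gripper_force: 30.0
```

Emit:
servo_tool:
  motion:
    - {"claw":1,"offset":[-0.01,0.02,0],"delta_rot":[0,0,0]}
    - {"claw":1,"offset":[-0.027,0.06,0],"delta_rot":[0,0,0]}
    - {"claw":1,"offset":[-0.045,0.105,0],"delta_rot":[0,0,0]}
    - {"claw":1,"offset":[-0.065,0.15,0],"delta_rot":[0,0,0]}
    - {"claw":1,"offset":[-0.085,0.195,0],"delta_rot":[0,0,0]}

```text
time: 28.55
position: [0.5589, 0.1277, 0.3632]
ee_rot: [[1.0, 0.0, -0.001], [0.0, -1.0, -0.0], [-0.001, 0.0, -1.0]]
wrist_force: [0.6, -0.3, -0.7]
opening: 0.0474
gripper_force: 30.0
```

Emit:
servo_tool:
  motion:
    - {"claw":1,"offset":[-0.015,0.035,0],"delta_rot":[0,0,0]}
    - {"claw":1,"offset":[-0.025,0.059,0],"delta_rot":[0,0,0]}
    - {"claw":1,"offset":[-0.025,0.059,0.03],"delta_rot":[0,0,0]}
    - {"claw":1,"offset":[-0.025,0.059,0.06],"delta_rot":[0,0,0]}
    - {"claw":1,"offset":[-0.025,0.059,0.09],"delta_rot":[0,0,0]}

```text
time: 28.97
position: [0.5398, 0.081, 0.2914]
ee_rot: [[1.0, -0.002, 0.001], [-0.002, -1.0, 0.0], [0.001, -0.0, -1.0]]
wrist_force: [0.4, 0.2, -1.1]
opening: 0.0472
gripper_force: 30.0
```

Emit:
servo_tool:
  motion:
    - {"claw":1,"offset":[0,0,0.02],"delta_rot":[0,0,0]}
    - {"claw":1,"offset":[0,0,0.035],"delta_rot":[0,0,0]}
    - {"claw":1,"offset":[0,0,0.044],"delta_rot":[0,0,0]}
    - {"claw":1,"offset":[0,0,0.049],"delta_rot":[0,0,0]}
    - {"claw":1,"offset":[0,0,0.049],"delta_rot":[0,0,0]}

```text
time: 29.38
position: [0.5403, 0.0818, 0.2528]
ee_rot: [[1.0, -0.001, -0.0], [-0.001, -1.0, 0.0], [-0.0, -0.0, -1.0]]
wrist_force: [-0.8, -0.1, -1.3]
opening: 0.0474
gripper_force: 30.0
```

Emit:
servo_tool:
  motion:
    - {"claw":0.2,"offset":[0,0,0],"delta_rot":[0,0,0]}
    - {"claw":0.2,"offset":[0,0,0],"delta_rot":[0,0,0]}
    - {"claw":0.2,"offset":[0,0,0],"delta_rot":[0,0,0]}
    - {"claw":0.2,"offset":[0,0,-0.02],"delta_rot":[0,0,0]}
    - {"claw":0.2,"offset":[0,0,-0.06],"delta_rot":[0,0,0]}

```text
time: 29.8
position: [0.5382, 0.0817, 0.2975]
ee_rot: [[1.0, -0.001, -0.009], [-0.001, -1.0, 0.0], [-0.009, -0.0, -1.0]]
wrist_force: [-0.1, 0.9, 0.7]
opening: 0.0744
gripper_force: 0.0
```

Emit:
servo_tool:
  motion:
    - {"claw":0.35,"offset":[0,0,0],"delta_rot":[0,0,-0.078]}
    - {"claw":0.35,"offset":[0,0,0],"delta_rot":[0,0,-0.156]}
    - {"claw":0.35,"offset":[0,0,0],"delta_rot":[0,0,-0.234]}
    - {"claw":0.35,"offset":[0,0,0],"delta_rot":[0,0,-0.312]}
    - {"claw":0.35,"offset":[0,0,0],"delta_rot":[0,0,-0.39]}
  newtons: 12

```text
time: 30.22
position: [0.5404, 0.0817, 0.3015]
ee_rot: [[0.815, 0.579, 0.002], [0.579, -0.815, 0.0], [0.001, 0.001, -1.0]]
wrist_force: [-0.5, 0.1, 0.0]
opening: 0.0612
gripper_force: 0.0
```

Emit:
servo_tool:
  motion:
    - {"claw":0.35,"offset":[0,0,0],"delta_rot":[0,0,-0.078]}
    - {"claw":0.35,"offset":[0,0,0],"delta_rot":[0,0,-0.156]}
    - {"claw":0.35,"offset":[0,0,0],"delta_rot":[0,0,-0.234]}
    - {"claw":0.35,"offset":[0,0,0],"delta_rot":[0,0,-0.312]}
    - {"claw":0.35,"offset":[0,0,0],"delta_rot":[0,0,-0.39]}

```text
time: 30.63
position: [0.5404, 0.0818, 0.3014]
ee_rot: [[0.334, 0.943, 0.002], [0.943, -0.334, -0.0], [0.001, 0.001, -1.0]]
wrist_force: [0.4, -0.7, 0.6]
opening: 0.0611
gripper_force: 0.0
```

Emit:
servo_tool:
  motion:
    - {"claw":0.35,"offset":[0,0,0],"delta_rot":[0,0,-0.078]}
    - {"claw":0.35,"offset":[0,0,0],"delta_rot":[0,0,-0.156]}
    - {"claw":0.35,"offset":[0,0,0],"delta_rot":[0,0,-0.22]}
    - {"claw":0.35,"offset":[0,0,0],"delta_rot":[0,0,-0.22]}
    - {"claw":0.35,"offset":[0,0,0],"delta_rot":[0,0,-0.22]}

```text
time: 31.05
position: [0.5403, 0.0817, 0.3012]
ee_rot: [[0.003, 1.0, 0.001], [1.0, -0.003, -0.0], [-0.0, 0.001, -1.0]]
wrist_force: [0.6, 0.3, 0.8]
opening: 0.0611
gripper_force: 0.0
```

Emit:
servo_tool:
  motion:
    - {"claw":0.35,"offset":[0,0,0.015],"delta_rot":[0,0,0]}
    - {"claw":0.35,"offset":[0,0,0.03],"delta_rot":[0,0,0]}
    - {"claw":0.35,"offset":[0,0,0.045],"delta_rot":[0,0,0]}
    - {"claw":0.35,"offset":[0,0,0.058],"delta_rot":[0,0,0]}
    - {"claw":0.35,"offset":[0,0,0.058],"delta_rot":[0,0,0]}

```text
time: 31.47
position: [0.5384, 0.0817, 0.2504]
ee_rot: [[0.001, 1.0, -0.007], [1.0, -0.001, 0.0], [0.0, -0.007, -1.0]]
wrist_force: [-0.4, 0.6, -0.2]
opening: 0.0611
gripper_force: 0.0
```

Emit:
servo_tool:
  motion:
    - {"claw":0.4,"offset":[0,0,0],"delta_rot":[0,0,0]}
    - {"claw":0.45,"offset":[0,0,0],"delta_rot":[0,0,0]}
    - {"claw":0.6,"offset":[0,0,0],"delta_rot":[0,0,0]}
    - {"claw":1,"offset":[0,0,0],"delta_rot":[0,0,0]}
    - {"claw":1,"offset":[0,0,0],"delta_rot":[0,0,0]}

```text
time: 31.88
position: [0.5403, 0.0817, 0.2547]
ee_rot: [[0.001, 1.0, 0.001], [1.0, -0.001, -0.0], [-0.0, 0.001, -1.0]]
wrist_force: [0.7, -0.4, -1.0]
opening: 0.0471
gripper_force: 12.0
```

Emit:
servo_tool:
  motion:
    - {"claw":0.35,"offset":[0,0,0],"delta_rot":[0,0,0]}
    - {"claw":0.35,"offset":[0,0,0],"delta_rot":[0,0,0]}
    - {"claw":0.35,"offset":[0,0,-0.01],"delta_rot":[0,0,0]}
    - {"claw":0.35,"offset":[0,0,-0.04],"delta_rot":[0,0,0]}
    - {"claw":0.35,"offset":[0,0,-0.06],"delta_rot":[0,0,0]}

```text
time: 32.3
position: [0.5402, 0.0817, 0.3037]
ee_rot: [[0.001, 1.0, 0.0], [1.0, -0.001, 0.0], [0.0, 0.0, -1.0]]
wrist_force: [1.6, 0.9, 0.3]
opening: 0.061
gripper_force: 0.0
```

Emit:
servo_tool:
  motion:
    - {"claw":0.35,"offset":[-0.035,0,0],"delta_rot":[0,0,0]}
    - {"claw":0.35,"offset":[-0.07,0,0],"delta_rot":[0,0,0]}
    - {"claw":0.35,"offset":[-0.0936,0,0],"delta_rot":[0,0,0]}
    - {"claw":0.35,"offset":[-0.0936,0,0],"delta_rot":[0,0,0]}
    - {"claw":0.35,"offset":[-0.0936,0,0.015],"delta_rot":[0,0,0]}

```text
time: 32.72
position: [0.5415, 0.006, 0.293]
ee_rot: [[0.003, 1.0, 0.006], [1.0, -0.003, -0.0], [-0.0, 0.006, -1.0]]
wrist_force: [0.7, -0.4, 0.1]
opening: 0.0611
gripper_force: 0.0
```

Emit:
servo_tool:
  motion:
    - {"claw":0.35,"offset":[0,0,0.02],"delta_rot":[0,0,0]}
    - {"claw":0.35,"offset":[0,0,0.035],"delta_rot":[0,0,0]}
    - {"claw":0.35,"offset":[0,0,0.045],"delta_rot":[0,0,0]}
    - {"claw":0.35,"offset":[0,0,0.045],"delta_rot":[0,0,0]}
    - {"claw":0.35,"offset":[0,0,0.045],"delta_rot":[0,0,0]}

```text
time: 33.13
position: [0.5398, 0.0075, 0.2533]
ee_rot: [[-0.0, 1.0, -0.002], [1.0, 0.0, 0.0], [0.0, -0.002, -1.0]]
wrist_force: [0.5, 0.2, -0.0]
opening: 0.0611
gripper_force: 0.0
```

Emit:
servo_tool:
  motion:
    - {"claw":0.4,"offset":[0,0,0],"delta_rot":[0,0,0]}
    - {"claw":0.45,"offset":[0,0,0],"delta_rot":[0,0,0]}
    - {"claw":0.6,"offset":[0,0,0],"delta_rot":[0,0,0]}
    - {"claw":1,"offset":[0,0,0],"delta_rot":[0,0,0]}
    - {"claw":1,"offset":[0,0,0],"delta_rot":[0,0,0]}

```text
time: 33.55
position: [0.5404, 0.0068, 0.255]
ee_rot: [[0.001, 1.0, 0.001], [1.0, -0.001, 0.0], [0.0, 0.001, -1.0]]
wrist_force: [-0.4, -0.3, 2.9]
opening: 0.0473
gripper_force: 12.0
```

Emit:
servo_tool:
  motion:
    - {"claw":0.2,"offset":[0,0,0],"delta_rot":[0,0,0]}
    - {"claw":0.2,"offset":[0,0,0],"delta_rot":[0,0,0]}
    - {"claw":0.2,"offset":[0,0,-0.01],"delta_rot":[0,0,0]}
    - {"claw":0.2,"offset":[0,0,-0.05],"delta_rot":[0,0,0]}
    - {"claw":0.2,"offset":[0,0,-0.1],"delta_rot":[0,0,0]}

```text
time: 33.97
position: [0.5384, 0.0069, 0.3319]
ee_rot: [[0.001, 1.0, -0.009], [1.0, -0.001, 0.001], [0.001, -0.009, -1.0]]
wrist_force: [0.5, -0.6, -0.0]
opening: 0.0742
gripper_force: 0.0
```

Emit:
servo_tool:
  motion:
    - {"claw":0.2,"offset":[0.036,-0.02,-0.015],"delta_rot":[0,0,0]}
    - {"claw":0.2,"offset":[0.072,-0.04,-0.03],"delta_rot":[0,0,0]}
    - {"claw":0.2,"offset":[0.108,-0.06,-0.044],"delta_rot":[0,0,0]}
    - {"claw":0.2,"offset":[0.144,-0.08,-0.044],"delta_rot":[0,0,0]}
    - {"claw":0.2,"offset":[0.18,-0.098,-0.044],"delta_rot":[0,0,0]}

```text
time: 34.38
position: [0.461, 0.1519, 0.3712]
ee_rot: [[0.002, 1.0, 0.003], [1.0, -0.002, 0.0], [0.0, 0.003, -1.0]]
wrist_force: [0.3, 0.8, -0.3]
opening: 0.0751
gripper_force: 0.0
```

Emit:
servo_tool:
  motion:
    - {"claw":0.2,"offset":[0.036,-0.02,0],"delta_rot":[0,0,0]}
    - {"claw":0.2,"offset":[0.072,-0.04,0],"delta_rot":[0,0,0]}
    - {"claw":0.2,"offset":[0.108,-0.06,0],"delta_rot":[0,0,0]}
    - {"claw":0.2,"offset":[0.144,-0.08,0],"delta_rot":[0,0,0]}
    - {"claw":0.2,"offset":[0.18,-0.098,0],"delta_rot":[0,0,0]}

```text
time: 34.8
position: [0.3822, 0.2961, 0.3701]
ee_rot: [[0.001, 1.0, 0.001], [1.0, -0.001, 0.0], [0.0, 0.001, -1.0]]
wrist_force: [0.5, -0.2, 0.1]
opening: 0.075
gripper_force: 0.0
```

Emit:
servo_tool:
  motion:
    - {"claw":0.2,"offset":[0,0,0],"delta_rot":[0,0,0]}
    - {"claw":0.2,"offset":[0,0,0],"delta_rot":[0,0,0]}
    - {"claw":0.2,"offset":[0,0,0],"delta_rot":[0,0,0]}
    - {"claw":0.2,"offset":[0,0,0],"delta_rot":[0,0,0]}
    - {"claw":0.2,"offset":[0,0,0],"delta_rot":[0,0,0]}

```text
time: 35.22
position: [0.3842, 0.2939, 0.3695]
ee_rot: [[0.003, 1.0, 0.0], [1.0, -0.003, -0.0], [-0.0, 0.0, -1.0]]
wrist_force: [-0.3, 0.6, 0.3]
opening: 0.075
gripper_force: 0.0
```

```bash
python3 e.py w9 top_1_mid .012 loupe .0
```

```text
pos [0.3842, 0.2939, 0.3695] j [0.474, 0.0444, 1.799, -0.0002, 1.2982, 0.477] t 35.2667
top_1_mid 0.88 [170.6, 253.6] [0.3837, 0.2991, 0.012] [0.3837, 0.301, 0.0204]
loupe 0.91 [262.0, 225.8] [0.3494, 0.1817, 0.0] [0.3513, 0.1925, 0.0193]
```

View pics/w9.png

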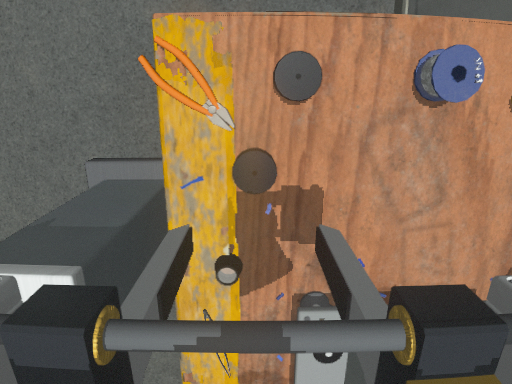

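Emit:
servo_tool:
  motion:
    - {"claw":0.3,"offset":[0.0075,0,0.03],"delta_rot":[0,0,0]}
    - {"claw":0.3,"offset":[0.0075,0,0.07],"delta_rot":[0,0,0]}
    - {"claw":0.3,"offset":[0.0075,0,0.11],"delta_rot":[0,0,0]}
    - {"claw":0.3,"offset":[0.0075,0,0.15],"delta_rot":[0,0,0]}
    - {"claw":0.3,"offset":[0.0075,0,0.17],"delta_rot":[0,0,0]}

```text
time: 35.78
position: [0.3823, 0.2996, 0.2299]
ee_rot: [[0.002, 1.0, -0.005], [1.0, -0.002, -0.003], [-0.003, -0.005, -1.0]]
wrist_force: [-0.1, -1.1, 0.6]
opening: 0.0657
gripper_force: 0.0
```

Emit:
servo_tool:
  motion:
    - {"claw":0.3,"offset":[0,0,0.02],"delta_rot":[0,0,0]}
    - {"claw":0.3,"offset":[0,0,0.033],"delta_rot":[0,0,0]}
    - {"claw":0.3,"offset":[0,0,0.036],"delta_rot":[0,0,0]}
    - {"claw":0.3,"offset":[0,0,0.036],"delta_rot":[0,0,0]}
    - {"claw":0.4,"offset":[0,0,0.036],"delta_rot":[0,0,0]}

```text
time: 36.2
position: [0.3841, 0.3011, 0.2054]
ee_rot: [[0.001, 1.0, 0.001], [1.0, -0.001, 0.001], [0.001, 0.001, -1.0]]
wrist_force: [-0.1, 0.2, -0.5]
opening: 0.0618
gripper_force: 0.0
```

Emit:
servo_tool:
  motion:
    - {"claw":0.45,"offset":[0,0,0],"delta_rot":[0,0,0]}
    - {"claw":0.5,"offset":[0,0,0],"delta_rot":[0,0,0]}
    - {"claw":1,"offset":[0,0,0],"delta_rot":[0,0,0]}
    - {"claw":1,"offset":[0,0,0],"delta_rot":[0,0,0]}
    - {"claw":1,"offset":[0,0,0],"delta_rot":[0,0,0]}

```text
time: 36.62
position: [0.3841, 0.3013, 0.2058]
ee_rot: [[0.001, 1.0, 0.002], [1.0, -0.001, 0.001], [0.001, 0.002, -1.0]]
wrist_force: [-0.4, -0.1, 5.2]
opening: 0.0479
gripper_force: 12.0
```

Emit:
servo_tool:
  motion:
    - {"claw":0.3,"offset":[0,0,0],"delta_rot":[0,0,0]}
    - {"claw":0.3,"offset":[0,0,0],"delta_rot":[0,0,0]}
    - {"claw":0.3,"offset":[0,0,0],"delta_rot":[0,0,0]}
    - {"claw":0.3,"offset":[0,0,0],"delta_rot":[0,0,0]}
    - {"claw":0.3,"offset":[0,0,0],"delta_rot":[0,0,-0.05]}

```text
time: 37.03
position: [0.3833, 0.3008, 0.2043]
ee_rot: [[-0.079, 0.997, -0.001], [0.997, 0.079, -0.0], [-0.0, -0.001, -1.0]]
wrist_force: [0.1, -0.5, -0.1]
opening: 0.0655
gripper_force: 0.0
```

Emit:
servo_tool:
  motion:
    - {"claw":0.3,"offset":[0,0,0],"delta_rot":[0,0,-0.078]}
    - {"claw":0.3,"offset":[0,0,0],"delta_rot":[0,0,-0.156]}
    - {"claw":0.3,"offset":[0,0,0],"delta_rot":[0,0,-0.234]}
    - {"claw":0.3,"offset":[0,0,0],"delta_rot":[0,0,-0.312]}
    - {"claw":0.3,"offset":[0,0,0],"delta_rot":[0,0,-0.39]}
  newtons: 30

```text
time: 37.45
position: [0.3833, 0.3008, 0.2043]
ee_rot: [[-0.641, 0.767, -0.001], [0.767, 0.641, -0.0], [0.0, -0.001, -1.0]]
wrist_force: [0.2, -0.6, -0.3]
opening: 0.0656
gripper_force: 0.0
```

Emit:
servo_tool:
  motion:
    - {"claw":0.3,"offset":[0,0,0],"delta_rot":[0,0,-0.078]}
    - {"claw":0.3,"offset":[0,0,0],"delta_rot":[0,0,-0.156]}
    - {"claw":0.3,"offset":[0,0,0],"delta_rot":[0,0,-0.234]}
    - {"claw":0.3,"offset":[0,0,0],"delta_rot":[0,0,-0.312]}
    - {"claw":0.3,"offset":[0,0,0],"delta_rot":[0,0,-0.39]}

```text
time: 37.87
position: [0.3833, 0.3008, 0.2043]
ee_rot: [[-0.966, 0.259, -0.001], [0.259, 0.966, -0.0], [0.001, -0.001, -1.0]]
wrist_force: [0.3, -0.1, 0.4]
opening: 0.0656
gripper_force: 0.0
```

Emit:
servo_tool:
  motion:
    - {"claw":0.3,"offset":[0,0,0],"delta_rot":[0,0,-0.078]}
    - {"claw":0.3,"offset":[0,0,0],"delta_rot":[0,0,-0.156]}
    - {"claw":0.3,"offset":[0,0,0],"delta_rot":[0,0,-0.17]}
    - {"claw":0.4,"offset":[0,0,0],"delta_rot":[0,0,-0.17]}
    - {"claw":0.45,"offset":[0,0,0],"delta_rot":[0,0,-0.17]}

```text
time: 38.28
position: [0.3834, 0.3009, 0.2045]
ee_rot: [[-1.0, 0.003, -0.0], [0.003, 1.0, -0.0], [0.0, -0.0, -1.0]]
wrist_force: [0.6, 0.2, 0.5]
opening: 0.0557
gripper_force: 0.0
```

Emit:
servo_tool:
  motion:
    - {"claw":0.5,"offset":[0,0,0],"delta_rot":[0,0,0]}
    - {"claw":1,"offset":[0,0,0],"delta_rot":[0,0,0]}
    - {"claw":1,"offset":[0,0,0],"delta_rot":[0,0,0]}
    - {"claw":1,"offset":[0,0,0],"delta_rot":[0,0,0]}
    - {"claw":1,"offset":[0,0,0],"delta_rot":[0,0,0]}

```text
time: 38.7
position: [0.3834, 0.3009, 0.2045]
ee_rot: [[-1.0, 0.001, -0.0], [0.001, 1.0, -0.0], [0.0, -0.0, -1.0]]
wrist_force: [-0.0, 0.2, -1.2]
opening: 0.0469
gripper_force: 30.0
```

Emit:
servo_tool:
  motion:
    - {"claw":1,"offset":[0,0,-0.02],"delta_rot":[0,0,0]}
    - {"claw":1,"offset":[0,0,-0.06],"delta_rot":[0,0,0]}
    - {"claw":1,"offset":[0,0,-0.1],"delta_rot":[0,0,0]}
    - {"claw":1,"offset":[0,0,-0.15],"delta_rot":[0,0,0]}
    - {"claw":1,"offset":[0,0,-0.2],"delta_rot":[0,0,0]}

```text
time: 39.12
position: [0.3828, 0.3006, 0.3654]
ee_rot: [[-1.0, 0.001, -0.002], [0.001, 1.0, -0.001], [0.002, -0.001, -1.0]]
wrist_force: [0.6, -0.4, -1.2]
opening: 0.0471
gripper_force: 30.0
```

Emit:
servo_tool:
  motion:
    - {"claw":1,"offset":[-0.01,-0.02,0],"delta_rot":[0,0,0]}
    - {"claw":1,"offset":[-0.03,-0.055,0],"delta_rot":[0,0,0]}
    - {"claw":1,"offset":[-0.05,-0.095,0],"delta_rot":[0,0,0]}
    - {"claw":1,"offset":[-0.073,-0.138,0],"delta_rot":[0,0,0]}
    - {"claw":1,"offset":[-0.097,-0.183,0],"delta_rot":[0,0,0]}

```text
time: 39.53
position: [0.461, 0.1534, 0.3647]
ee_rot: [[-1.0, -0.0, 0.0], [-0.0, 1.0, 0.0], [-0.0, 0.0, -1.0]]
wrist_force: [0.2, 1.3, -0.3]
opening: 0.0468
gripper_force: 30.0
```

Emit:
servo_tool:
  motion:
    - {"claw":1,"offset":[-0.024,-0.045,0],"delta_rot":[0,0,0]}
    - {"claw":1,"offset":[-0.048,-0.09,0],"delta_rot":[0,0,0]}
    - {"claw":1,"offset":[-0.07,-0.132,0],"delta_rot":[0,0,0]}
    - {"claw":1,"offset":[-0.088,-0.165,0],"delta_rot":[0,0,0]}
    - {"claw":1,"offset":[-0.0984,-0.1846,0],"delta_rot":[0,0,0]}

```text
time: 39.95
position: [0.5407, 0.0036, 0.3645]
ee_rot: [[-1.0, 0.004, 0.001], [0.004, 1.0, -0.001], [-0.001, -0.001, -1.0]]
wrist_force: [1.4, 0.7, -2.0]
opening: 0.0471
gripper_force: 30.0
```

Emit:
servo_tool:
  motion:
    - {"claw":1,"offset":[0,0,0.03],"delta_rot":[0,0,0]}
    - {"claw":1,"offset":[0,0,0.06],"delta_rot":[0,0,0]}
    - {"claw":1,"offset":[0,0,0.085],"delta_rot":[0,0,0]}
    - {"claw":1,"offset":[0,0,0.098],"delta_rot":[0,0,0]}
    - {"claw":1,"offset":[0,0,0.098],"delta_rot":[0,0,0]}

```text
time: 40.37
position: [0.5381, 0.0069, 0.283]
ee_rot: [[-1.0, 0.001, -0.007], [0.001, 1.0, 0.001], [0.007, 0.001, -1.0]]
wrist_force: [-0.7, 0.0, -1.2]
opening: 0.0469
gripper_force: 30.0
```

Emit:
servo_tool:
  motion:
    - {"claw":1,"offset":[0,0,0],"delta_rot":[0,0,0]}
    - {"claw":1,"offset":[0,0,0],"delta_rot":[0,0,0]}
    - {"claw":1,"offset":[0,0,0],"delta_rot":[0,0,0]}
    - {"claw":1,"offset":[0,0,0],"delta_rot":[0,0,0]}
    - {"claw":1,"offset":[0,0,0],"delta_rot":[0,0,0]}

```text
time: 40.78
position: [0.54, 0.0068, 0.2874]
ee_rot: [[-1.0, 0.001, 0.002], [0.001, 1.0, -0.0], [-0.002, -0.0, -1.0]]
wrist_force: [-0.2, 0.6, -1.2]
opening: 0.0471
gripper_force: 30.0
```

Emit:
servo_tool:
  motion:
    - {"claw":1,"offset":[0,0,0.006],"delta_rot":[0,0,0]}
    - {"claw":1,"offset":[0,0,0.011],"delta_rot":[0,0,0]}
    - {"claw":1,"offset":[0,0,0.016],"delta_rot":[0,0,0]}
    - {"claw":1,"offset":[0,0,0.0186],"delta_rot":[0,0,0]}
    - {"claw":1,"offset":[0,0,0.0186],"delta_rot":[0,0,0]}

```text
time: 41.2
position: [0.5395, 0.0067, 0.2711]
ee_rot: [[-1.0, 0.001, -0.001], [0.001, 1.0, 0.0], [0.001, 0.0, -1.0]]
wrist_force: [0.3, -0.3, -1.7]
opening: 0.047
gripper_force: 30.0
```

Emit:
servo_tool:
  motion:
    - {"claw":1,"offset":[0,0,0],"delta_rot":[0,0,0]}
    - {"claw":1,"offset":[0,0,0],"delta_rot":[0,0,0]}
    - {"claw":1,"offset":[0,0,0],"delta_rot":[0,0,0]}
    - {"claw":1,"offset":[0,0,0],"delta_rot":[0,0,0]}
    - {"claw":1,"offset":[0,0,0],"delta_rot":[0,0,0]}

```text
time: 41.62
position: [0.5396, 0.0067, 0.2713]
ee_rot: [[-1.0, 0.001, -0.0], [0.001, 1.0, 0.0], [0.0, 0.0, -1.0]]
wrist_force: [0.3, 0.1, -0.4]
opening: 0.0469
gripper_force: 30.0
```

Emit:
servo_tool:
  motion:
    - {"claw":0.3,"offset":[0,0,0],"delta_rot":[0,0,0]}
    - {"claw":0.3,"offset":[0,0,0],"delta_rot":[0,0,0]}
    - {"claw":0.3,"offset":[0,0,0],"delta_rot":[0,0,0]}
    - {"claw":0.3,"offset":[0,0,-0.02],"delta_rot":[0,0,0]}
    - {"claw":0.3,"offset":[0,0,-0.06],"delta_rot":[0,0,0]}

```text
time: 42.03
position: [0.5376, 0.0069, 0.3158]
ee_rot: [[-1.0, 0.001, -0.01], [0.001, 1.0, 0.001], [0.01, 0.001, -1.0]]
wrist_force: [0.2, -0.8, -0.3]
opening: 0.066
gripper_force: 0.0
```

```bash
python3 -c "
from h import *
o,t=np.array([.3842,.2939,.3695]),1
i=r.camera_info('wrist'); R=np.array([[.003,1,0],[1,-.003,0],[0,0,-1.]]); T=np.eye(4); T[:3,:3]=R; T[:3,3]=o; T=T@np.array(i['tool_from_camera'])
c=cam('wrist'); c=(c[0],c[1],T[:3,3],T[:3,:3]); print(f(at_z(c,(75.5,298),.02)),f(at_z(c,(128,232),.01)),f(at_z(c,(171,254.5),.02)))"
```

```text
[0.4276, 0.3971, 0.02] [0.3613, 0.3451, 0.01] [0.3848, 0.3011, 0.02]
```

Emit:
servo_tool:
  motion:
    - {"claw":0.3,"offset":[0.01,0.02,-0.03],"delta_rot":[0,0,0]}
    - {"claw":0.3,"offset":[0.02,0.06,-0.05],"delta_rot":[0,0,0]}
    - {"claw":0.3,"offset":[0.035,0.105,-0.0625],"delta_rot":[0,0,0]}
    - {"claw":0.3,"offset":[0.045,0.15,-0.0625],"delta_rot":[0,0,0]}
    - {"claw":0.3,"offset":[0.055,0.195,-0.0625],"delta_rot":[0,0,0]}

```text
time: 42.45
position: [0.4955, 0.1641, 0.3712]
ee_rot: [[-1.0, 0.002, 0.004], [0.002, 1.0, 0.001], [-0.004, 0.001, -1.0]]
wrist_force: [0.3, -0.5, -0.5]
opening: 0.0656
gripper_force: 0.0
```

Emit:
servo_tool:
  motion:
    - {"claw":0.3,"offset":[0.014,0.045,0],"delta_rot":[0,0,0]}
    - {"claw":0.3,"offset":[0.028,0.09,0],"delta_rot":[0,0,0]}
    - {"claw":0.3,"offset":[0.042,0.135,0],"delta_rot":[0,0,0]}
    - {"claw":0.3,"offset":[0.056,0.18,0],"delta_rot":[0,0,0]}
    - {"claw":0.3,"offset":[0.07,0.225,0],"delta_rot":[0,0,0]}

```text
time: 42.87
position: [0.439, 0.3445, 0.3698]
ee_rot: [[-1.0, 0.001, 0.001], [0.001, 1.0, 0.0], [-0.001, 0.0, -1.0]]
wrist_force: [0.7, 0.2, -0.5]
opening: 0.0659
gripper_force: 0.0
```

Emit:
servo_tool:
  motion:
    - {"claw":0.3,"offset":[0.01,0.04,0],"delta_rot":[0,0,0]}
    - {"claw":0.3,"offset":[0.015,0.0675,0],"delta_rot":[0,0,0]}
    - {"claw":0.3,"offset":[0.015,0.0675,0],"delta_rot":[0,0,0]}
    - {"claw":0.3,"offset":[0.015,0.0675,0],"delta_rot":[0,0,0]}
    - {"claw":0.3,"offset":[0.015,0.0675,0],"delta_rot":[0,0,0]}

```text
time: 43.28
position: [0.428, 0.3963, 0.3692]
ee_rot: [[-1.0, 0.001, -0.0], [0.001, 1.0, -0.001], [0.0, -0.001, -1.0]]
wrist_force: [0.2, 0.2, 0.0]
opening: 0.0654
gripper_force: 0.0
```

Emit:
servo_tool:
  motion:
    - {"claw":0.3,"offset":[0,0,0],"delta_rot":[0,0,0]}
    - {"claw":0.3,"offset":[0,0,0],"delta_rot":[0,0,0]}
    - {"claw":0.3,"offset":[0,0,0],"delta_rot":[0,0,0]}
    - {"claw":0.3,"offset":[0,0,0],"delta_rot":[0,0,0]}
    - {"claw":0.3,"offset":[0,0,0],"delta_rot":[0,0,0]}

```text
time: 43.7
position: [0.4282, 0.3963, 0.3695]
ee_rot: [[-1.0, 0.002, 0.0], [0.002, 1.0, 0.0], [-0.0, 0.0, -1.0]]
wrist_force: [-0.5, 0.1, -0.2]
opening: 0.0657
gripper_force: 0.0
```

```bash
python3 e.py w10 top_1_mid .014
```

```text
pos [0.4281, 0.3964, 0.3694] j [0.5987, 0.2544, 1.5581, 0.0, 1.329, -0.9706] t 43.75
```

```bash
python3 -c "
from h import *
c=cam('wrist'); im=cv2.imread('pics/w10.png'); print('exp px',f(proj(c,(.4276,.3971,.02))))
g=im.max(2)
for th in (50,62,75):
  m=(g<th).astype(np.uint8); n,l,st,ce=cv2.connectedComponentsWithStats(m[:250])
  print(th,[(f(ce[k][::-1]),st[k].tolist(),f(at_z(c,ce[k][::-1],.02))) for k in range(1,n) if 700<st[k,4]<4000])
h=cv2.HoughCircles(cv2.cvtColor(im,6)[:260],cv2.HOUGH_GRADIENT,1,30,param1=80,param2=18,minRadius=18,maxRadius=28)
print(h)"
```

```text
exp px [177.2317, 254.4495]
50 []
62 []
75 [([13.9754, 103.2151], [45, 0, 109, 35, 2482], [0.2659, 0.2526, 0.02]), ([189.3497, 502.879], [489, 123, 23, 112, 975], [0.4411, 0.6775, 0.02]), ([175.0531, 254.8054], [232, 154, 44, 43, 961], [0.4252, 0.3975, 0.02])]
[[[253.5 175.5  22.7]]]
```

Emit:
servo_tool:
  motion:
    - {"claw":0.3,"offset":[0.003,0,0.03],"delta_rot":[0,0,0]}
    - {"claw":0.3,"offset":[0.003,0,0.07],"delta_rot":[0,0,0]}
    - {"claw":0.3,"offset":[0.003,0,0.11],"delta_rot":[0,0,0]}
    - {"claw":0.3,"offset":[0.003,0,0.15],"delta_rot":[0,0,0]}
    - {"claw":0.3,"offset":[0.003,0,0.17],"delta_rot":[0,0,0]}
  newtons: 12

```text
time: 44.22
position: [0.424, 0.3958, 0.2293]
ee_rot: [[-1.0, 0.001, -0.005], [0.001, 1.0, -0.003], [0.005, -0.003, -1.0]]
wrist_force: [-0.6, 0.3, -0.6]
opening: 0.0661
gripper_force: 0.0
```

Emit:
servo_tool:
  motion:
    - {"claw":0.3,"offset":[0,0,0.02],"delta_rot":[0,0,0]}
    - {"claw":0.3,"offset":[0,0,0.033],"delta_rot":[0,0,0]}
    - {"claw":0.3,"offset":[0,0,0.036],"delta_rot":[0,0,0]}
    - {"claw":0.3,"offset":[0,0,0.036],"delta_rot":[0,0,0]}
    - {"claw":0.4,"offset":[0,0,0.036],"delta_rot":[0,0,0]}

```text
time: 44.63
position: [0.426, 0.3972, 0.2055]
ee_rot: [[-1.0, 0.001, 0.001], [0.001, 1.0, 0.001], [-0.001, 0.001, -1.0]]
wrist_force: [-0.7, -0.3, 0.5]
opening: 0.062
gripper_force: 0.0
```

Emit:
servo_tool:
  motion:
    - {"claw":0.45,"offset":[0,0,0],"delta_rot":[0,0,0]}
    - {"claw":0.5,"offset":[0,0,0],"delta_rot":[0,0,0]}
    - {"claw":1,"offset":[0,0,0],"delta_rot":[0,0,0]}
    - {"claw":1,"offset":[0,0,0],"delta_rot":[0,0,0]}
    - {"claw":1,"offset":[0,0,0],"delta_rot":[0,0,0]}

```text
time: 45.05
position: [0.4261, 0.3971, 0.2059]
ee_rot: [[-1.0, 0.001, 0.002], [0.001, 1.0, 0.001], [-0.002, 0.001, -1.0]]
wrist_force: [-0.6, -0.9, 6.1]
opening: 0.0476
gripper_force: 12.0
```

Emit:
servo_tool:
  motion:
    - {"claw":0.3,"offset":[0,0,0],"delta_rot":[0,0,0]}
    - {"claw":0.3,"offset":[0,0,0],"delta_rot":[0,0,0]}
    - {"claw":0.3,"offset":[0,0,0],"delta_rot":[0,0,0]}
    - {"claw":0.3,"offset":[0,0,0],"delta_rot":[0,0,0]}
    - {"claw":0.3,"offset":[0,0,0],"delta_rot":[0,0,0.05]}

```text
time: 45.47
position: [0.4253, 0.3967, 0.2041]
ee_rot: [[-0.997, 0.081, -0.001], [0.081, 0.997, -0.0], [0.001, -0.001, -1.0]]
wrist_force: [-0.3, 0.3, 0.1]
opening: 0.0655
gripper_force: 0.0
```

Emit:
servo_tool:
  motion:
    - {"claw":0.3,"offset":[0,0,0],"delta_rot":[0,0,0.078]}
    - {"claw":0.3,"offset":[0,0,0],"delta_rot":[0,0,0.156]}
    - {"claw":0.3,"offset":[0,0,0],"delta_rot":[0,0,0.234]}
    - {"claw":0.3,"offset":[0,0,0],"delta_rot":[0,0,0.312]}
    - {"claw":0.3,"offset":[0,0,0],"delta_rot":[0,0,0.39]}
  newtons: 30

```text
time: 45.88
position: [0.4253, 0.3967, 0.2041]
ee_rot: [[-0.766, 0.643, -0.001], [0.643, 0.766, -0.0], [0.0, -0.001, -1.0]]
wrist_force: [0.5, -0.2, 0.0]
opening: 0.0658
gripper_force: 0.0
```

Emit:
servo_tool:
  motion:
    - {"claw":0.3,"offset":[0,0,0],"delta_rot":[0,0,0.078]}
    - {"claw":0.3,"offset":[0,0,0],"delta_rot":[0,0,0.156]}
    - {"claw":0.3,"offset":[0,0,0],"delta_rot":[0,0,0.234]}
    - {"claw":0.3,"offset":[0,0,0],"delta_rot":[0,0,0.312]}
    - {"claw":0.3,"offset":[0,0,0],"delta_rot":[0,0,0.39]}

```text
time: 46.3
position: [0.4253, 0.3967, 0.2041]
ee_rot: [[-0.257, 0.966, -0.001], [0.966, 0.257, -0.0], [-0.0, -0.001, -1.0]]
wrist_force: [-0.5, -1.0, -0.7]
opening: 0.0661
gripper_force: 0.0
```

Emit:
servo_tool:
  motion:
    - {"claw":0.3,"offset":[0,0,0],"delta_rot":[0,0,0.078]}
    - {"claw":0.3,"offset":[0,0,0],"delta_rot":[0,0,0.156]}
    - {"claw":0.3,"offset":[0,0,0],"delta_rot":[0,0,0.17]}
    - {"claw":0.4,"offset":[0,0,0],"delta_rot":[0,0,0.17]}
    - {"claw":0.45,"offset":[0,0,0],"delta_rot":[0,0,0.17]}

```text
time: 46.72
position: [0.4254, 0.3968, 0.2044]
ee_rot: [[-0.002, 1.0, -0.0], [1.0, 0.002, -0.0], [-0.0, -0.0, -1.0]]
wrist_force: [-0.3, -0.4, 0.2]
opening: 0.0558
gripper_force: 0.0
```

Emit:
servo_tool:
  motion:
    - {"claw":0.5,"offset":[0,0,0],"delta_rot":[0,0,0]}
    - {"claw":1,"offset":[0,0,0],"delta_rot":[0,0,0]}
    - {"claw":1,"offset":[0,0,0],"delta_rot":[0,0,0]}
    - {"claw":1,"offset":[0,0,0],"delta_rot":[0,0,0]}
    - {"claw":1,"offset":[0,0,0],"delta_rot":[0,0,0]}

```text
time: 47.13
position: [0.4255, 0.3968, 0.2045]
ee_rot: [[0.001, 1.0, -0.0], [1.0, -0.001, -0.0], [-0.0, -0.0, -1.0]]
wrist_force: [-0.2, 0.3, -1.3]
opening: 0.0467
gripper_force: 30.0
```

Emit:
servo_tool:
  motion:
    - {"claw":1,"offset":[0,0,-0.02],"delta_rot":[0,0,0]}
    - {"claw":1,"offset":[0,0,-0.06],"delta_rot":[0,0,0]}
    - {"claw":1,"offset":[0,0,-0.1],"delta_rot":[0,0,0]}
    - {"claw":1,"offset":[0,0,-0.15],"delta_rot":[0,0,0]}
    - {"claw":1,"offset":[0,0,-0.2],"delta_rot":[0,0,0]}

```text
time: 47.55
position: [0.4249, 0.3964, 0.3651]
ee_rot: [[0.001, 1.0, -0.002], [1.0, -0.001, -0.002], [-0.002, -0.002, -1.0]]
wrist_force: [0.0, 0.3, -1.6]
opening: 0.047
gripper_force: 30.0
```

Emit:
servo_tool:
  motion:
    - {"claw":1,"offset":[-0.02,0.007,0],"delta_rot":[0,0,0]}
    - {"claw":1,"offset":[-0.06,0.02,0],"delta_rot":[0,0,0]}
    - {"claw":1,"offset":[-0.1,0.036,0],"delta_rot":[0,0,0]}
    - {"claw":1,"offset":[-0.15,0.054,0],"delta_rot":[0,0,0]}
    - {"claw":1,"offset":[-0.2,0.072,0],"delta_rot":[0,0,0]}

```text
time: 47.97
position: [0.4822, 0.2372, 0.3646]
ee_rot: [[-0.001, 1.0, -0.0], [1.0, 0.001, 0.0], [0.0, -0.0, -1.0]]
wrist_force: [1.2, 0.5, -0.1]
opening: 0.0466
gripper_force: 30.0
```

Emit:
servo_tool:
  motion:
    - {"claw":1,"offset":[-0.05,0.018,0],"delta_rot":[0,0,0]}
    - {"claw":1,"offset":[-0.1,0.036,0],"delta_rot":[0,0,0]}
    - {"claw":1,"offset":[-0.14,0.052,0],"delta_rot":[0,0,0]}
    - {"claw":1,"offset":[-0.17,0.064,0],"delta_rot":[0,0,0]}
    - {"claw":1,"offset":[-0.1939,0.0715,0],"delta_rot":[0,0,0]}

```text
time: 48.38
position: [0.5401, 0.0806, 0.3644]
ee_rot: [[0.003, 1.0, 0.0], [1.0, -0.003, -0.0], [-0.0, 0.0, -1.0]]
wrist_force: [0.5, 0.6, -1.2]
opening: 0.0468
gripper_force: 30.0
```

Emit:
servo_tool:
  motion:
    - {"claw":1,"offset":[0,0,0.03],"delta_rot":[0,0,0]}
    - {"claw":1,"offset":[0,0,0.06],"delta_rot":[0,0,0]}
    - {"claw":1,"offset":[0,0,0.085],"delta_rot":[0,0,0]}
    - {"claw":1,"offset":[0,0,0.098],"delta_rot":[0,0,0]}
    - {"claw":1,"offset":[0,0,0.098],"delta_rot":[0,0,0]}

```text
time: 48.8
position: [0.5379, 0.0831, 0.283]
ee_rot: [[0.001, 1.0, -0.007], [1.0, -0.001, 0.0], [0.0, -0.007, -1.0]]
wrist_force: [0.1, 0.1, -1.0]
opening: 0.0471
gripper_force: 30.0
```

Emit:
servo_tool:
  motion:
    - {"claw":1,"offset":[0,0,0],"delta_rot":[0,0,0]}
    - {"claw":1,"offset":[0,0,0],"delta_rot":[0,0,0]}
    - {"claw":1,"offset":[0,0,0],"delta_rot":[0,0,0]}
    - {"claw":1,"offset":[0,0,0],"delta_rot":[0,0,0]}
    - {"claw":1,"offset":[0,0,0],"delta_rot":[0,0,0]}

```text
time: 49.22
position: [0.5399, 0.0833, 0.2874]
ee_rot: [[0.001, 1.0, 0.002], [1.0, -0.001, -0.0], [-0.0, 0.002, -1.0]]
wrist_force: [-0.4, 1.1, -0.8]
opening: 0.0469
gripper_force: 30.0
```

Emit:
servo_tool:
  motion:
    - {"claw":1,"offset":[-0.0022,0,0],"delta_rot":[0,0,0]}
    - {"claw":1,"offset":[-0.0022,0,0.004],"delta_rot":[0,0,0]}
    - {"claw":1,"offset":[-0.0022,0,0.01],"delta_rot":[0,0,0]}
    - {"claw":1,"offset":[-0.0022,0,0.015],"delta_rot":[0,0,0]}
    - {"claw":1,"offset":[-0.0022,0,0.0184],"delta_rot":[0,0,0]}

```text
time: 49.63
position: [0.5392, 0.0814, 0.2707]
ee_rot: [[0.001, 1.0, -0.001], [1.0, -0.001, 0.0], [0.0, -0.001, -1.0]]
wrist_force: [-3.5, -0.4, 18.7]
opening: 0.0467
gripper_force: 30.0
```

Emit:
servo_tool:
  motion:
    - {"claw":1,"offset":[0,0,0],"delta_rot":[0,0,0]}
    - {"claw":1,"offset":[0,0,0],"delta_rot":[0,0,0]}
    - {"claw":1,"offset":[0,0,0],"delta_rot":[0,0,0]}
    - {"claw":1,"offset":[0,0,0],"delta_rot":[0,0,0]}
    - {"claw":1,"offset":[0,0,0],"delta_rot":[0,0,0]}

```text
time: 50.05
position: [0.5394, 0.0814, 0.2713]
ee_rot: [[0.001, 1.0, -0.0], [1.0, -0.001, 0.0], [0.0, -0.0, -1.0]]
wrist_force: [0.9, -0.2, -1.5]
opening: 0.0468
gripper_force: 30.0
```

Emit:
servo_tool:
  motion:
    - {"claw":0.3,"offset":[0,0,0],"delta_rot":[0,0,0]}
    - {"claw":0.3,"offset":[0,0,0],"delta_rot":[0,0,0]}
    - {"claw":0.3,"offset":[0,0,0],"delta_rot":[0,0,0]}
    - {"claw":0.3,"offset":[0,0,-0.02],"delta_rot":[0,0,0]}
    - {"claw":0.3,"offset":[0,0,-0.06],"delta_rot":[0,0,0]}

```text
time: 50.47
position: [0.5375, 0.0814, 0.3157]
ee_rot: [[0.001, 1.0, -0.01], [1.0, -0.001, 0.0], [0.0, -0.01, -1.0]]
wrist_force: [0.2, 0.5, 0.3]
opening: 0.0655
gripper_force: 0.0
```

Emit:
servo_tool:
  motion:
    - {"claw":0.3,"offset":[-0.03,0,-0.03],"delta_rot":[0,0,0]}
    - {"claw":0.3,"offset":[-0.05,0,-0.06],"delta_rot":[0,0,0]}
    - {"claw":0.3,"offset":[-0.06,0,-0.1],"delta_rot":[0,0,0]}
    - {"claw":0.3,"offset":[-0.06,0,-0.12],"delta_rot":[0,0,0]}
    - {"claw":0.3,"offset":[-0.06,0,-0.12],"delta_rot":[0,0,0]}

```text
time: 50.88
position: [0.5408, 0.0327, 0.4209]
ee_rot: [[0.002, 1.0, 0.01], [1.0, -0.002, -0.001], [-0.001, 0.01, -1.0]]
wrist_force: [0.8, -0.6, 0.6]
opening: 0.0661
gripper_force: 0.0
```

Emit:
servo_tool:
  motion:
    - {"claw":0.3,"offset":[0,0,0],"delta_rot":[0,0,0]}
    - {"claw":0.3,"offset":[0,0,0],"delta_rot":[0,0,0]}
    - {"claw":0.3,"offset":[0,0,0],"delta_rot":[0,0,0]}
    - {"claw":0.3,"offset":[0,0,0],"delta_rot":[0,0,0]}
    - {"claw":0.3,"offset":[0,0,0],"delta_rot":[0,0,0]}

```text
time: 51.3
position: [0.5391, 0.0337, 0.4138]
ee_rot: [[0.0, 1.0, -0.003], [1.0, -0.0, 0.0], [0.0, -0.003, -1.0]]
wrist_force: [-0.2, 0.7, 0.0]
opening: 0.0655
gripper_force: 0.0
```

```bash
python3 e.py w11; python3 -c "
import cv2
im=cv2.imread('pics/w11.png'); cv2.imwrite('pics/w11c.png',cv2.resize(im[20:290,110:450],None,fx=2.2,fy=2.2,interpolation=2))"
```

```text
pos [0.5392, 0.0337, 0.4142] j [-0.0979, 0.1261, 1.6148, -0.0, 1.4031, -0.0974] t 51.35
```

View pics/w11c.png

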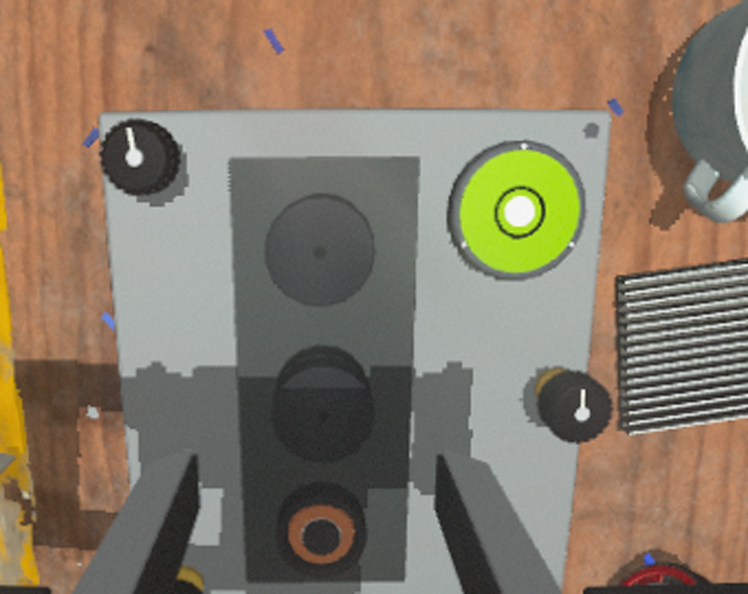

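Emit:
servo_tool:
  motion:
    - {"claw":0.3,"offset":[0,0,-0.04],"delta_rot":[0,0,0]}
    - {"claw":0.3,"offset":[0,0,-0.08],"delta_rot":[0,0,0]}
    - {"claw":0.3,"offset":[0,0,-0.12],"delta_rot":[0,0,0]}
    - {"claw":0.3,"offset":[0,0,-0.15],"delta_rot":[0,0,0]}
    - {"claw":0.3,"offset":[0,0,-0.15],"delta_rot":[0,0,0]}

```text
time: 51.77
position: [0.5401, 0.0335, 0.5419]
ee_rot: [[0.001, 1.0, 0.011], [1.0, -0.001, -0.001], [-0.001, 0.011, -1.0]]
wrist_force: [0.5, -0.3, 1.3]
opening: 0.0655
gripper_force: 0.0
```

```bash
python3 -c "
from h import *
i=r.camera_info('wrist'); R=np.array([[0,1,-.003],[1,0,0],[0,-.003,-1.]]); T=np.eye(4); T[:3,:3]=R; T[:3,3]=[.5392,.0337,.4141]; T=T@np.array(i['tool_from_camera'])
c=cam('wrist'); c=(c[0],c[1],T[:3,3],T[:3,:3])
for p in [(249,320),(404,322.5)]: print('top',f(at_z(c,(20+p[0]/2.2,110+p[1]/2.2),.088)))
print('bot C',f(at_z(c,(20+529/2.2,110+321.5/2.2),.068)))
o=[]
for n in ['scene','side']:
    im,_=r.capture(n); c=cam(n); q=proj(c,(.541,.01,.07)); a,b=int(q[0]),int(q[1]); o.append(cv2.resize(im[a-33:a+33,b-44:b+44],None,fx=4.5,fy=4.5,interpolation=cv2.INTER_CUBIC))
cv2.imwrite('pics/fin.png',np.hstack(o))"
```

```text
top [0.5394, 0.0827, 0.088]
top [0.5407, 0.0121, 0.088]
bot C [0.5406, -0.0634, 0.068]
```

View pics/fin.png

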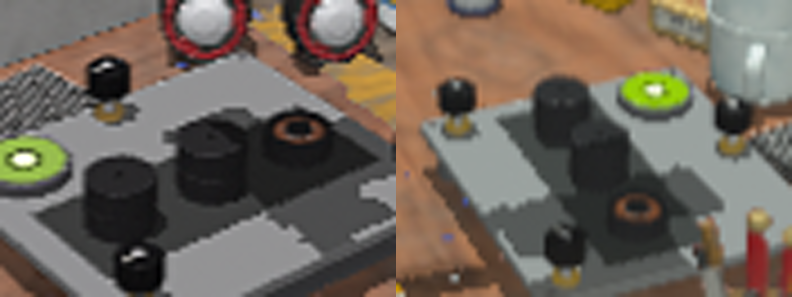

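```bash
python3 -c "
from plant import r
print(r.sign_off())"
```

```text
the job is handed in; nothing more can be done
None
```

The job is handed in: the plate is level with the bubble centred in the ring, all three bottom halves stand on the mat, both top halves I found lie mouth-down on bottoms of their own and look square in the last pictures, and I left the loupe and the spool alone.

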